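Dock the remote and hold the hub's pairing dial at the third click

TASK

Pair the short remote with the grey hub: pull it straight up off the caddy's steel rail against its sprung catch, stand it in the pocket in the hub's top, foot fully down, and let go of it. Then press the hub's spring-return dial down by its black thumb pad with the fingertips, past the first two clicks to the third click but not on to the end stop, and keep holding it there: the program finishes while still pressing the pad, because the dial springs back if let go. Leave the other things on the console where they are.

Things in the scene. Friction and masses are not known exactly. Their poses are not given: they have to be found in the camera images.
- remote: short black remote, 16 (x) by 40 (y) by 140 mm (z), loose, 110 g, starting upright on the rail. Origin: centre of its foot; z runs up its length; buttons on its -x face. On its back (+x) a steel saddle 24 mm wide, an inverted U over the rail, reaches to x = +26 mm between z = 48 and 85 mm. Above z = 85 mm the body is plain, to grip from above across its 40 mm width (y) or 16 mm thickness
- caddy: fixed clear acrylic caddy, left or right of the hub, turned up to 0.25 rad. Origin on the table below the middle of the remote's place; the remote hangs with its foot 10 mm above the table, up to 12 mm along y from the middle, its axes along the caddy's. Behind the rail an open pocket with papers: x = 42 to 112 mm, 110 mm wide, up to 104 mm high
- rail_mid (a point): middle of the top edge of the rail, a steel strip 6 mm thick (caddy x), 110 mm long (y), z = 60 to 90 mm. A sprung catch in it holds the remote's saddle: after about 5 mm of free lift it resists with roughly 5 to 12 N, then gives way; the remote is free of the rail once raised 45 mm straight up
- hub: fixed grey pairing hub, 70 (x) by 200 (y) by 78 mm (z). Origin: centre of its underside. The pocket is in its top near the +y end; the dial is on its +x face near the -y end, its lever reaching out past the -y end. Turned up to 0.25 rad either way
- hub_dock (a point): centre of the pocket's floor, at hub (0, +55, 38) mm; the pocket is 22 (hub x) by 46 mm (hub y) wide and 40 mm deep, its mouth at 78 mm above the table. The remote stands in it with its thickness along hub x, buttons to either side
- dial (a joint): dial angle in rad about hub +x: 0 at rest, growing as the pad goes down; clicks (detents) at 0.3, 0.6, 0.9, end stop at 1.2. A black pointer on the dial's +x face is at a short white tick at rest, at three longer ticks at the clicks. A spring drives it back to 0 from every click: at the pad about 3 N at rest, 8 N at the third click, up to 2 N more or less around each click
- hub_axis (a point): centre of the dial's axle, at hub (47, -75, 56) mm; the axle runs along hub x. The lever's centre line points to hub -y and (0.6 - dial angle) rad upward; the thumb pad is 75 mm out on it
- dial_pad (a point): centre of the upper face of the black thumb pad on the lever (it moves with the dial): pad 34 mm (hub x) by 28 mm (along the lever), 10 mm thick, its upper face 5 mm above the lever's centre line. Its height is about 102 mm at rest and 39 mm at the third click
- glass_cube: clear glass cube, 50 mm, loose, on the robot's side of the hub; origin: centre of underside; leave alone
- fidget_toy: yellow plastic three-lobed toy, 72 mm across, 14 mm high, loose, on the robot's side of the caddy; leave alone
- clip_board: wooden board 110 x 80 x 12 mm with a steel spring clip, 35 mm high over all, loose, beyond the hub; leave alone
- ceramic_tray: white ceramic tray 80 x 160 x 22 mm, loose, far from the robot; leave alone
- long_remote: long black remote lying flat, 45 x 190 x 18 mm, loose, near the robot; leave alone
- candle_jar: amber candle jar, 72 mm across, 85 mm high, loose, far left; leave alone
- mug: white mug, 80 mm across, 90 mm high, loose, far right; leave alone
Mind the look-alikes: they are no part of the job. Leave any purple or red look-alike of the remote alone. Leave any green or red look-alike of the caddy alone.

How it is judged:
By the outcome, as a careful person would: the job done as asked, in the order asked, and still so for the second after the job is handed in, while the arm keeps its last pose, push and grip.
It also fails if it takes over 58 s, if anything falls off the work surface, if the arm or the gripper's body presses on something with over 40 N, if the wrist force passes 120 N, or if a joint passes its speed limit or range.

ROBOT

A 7-joint arm with a two-finger parallel gripper is mounted at the origin on the work surface. World frame = base frame: x ahead of the robot, y to its left, z up, the work surface at z = 0. Lengths are in m, angles in rad, forces in N, time in s.
With the tool pointing down it reaches from about 0.425 to 0.925 m from the base axis. Payload 6.8 kg.
Tool frame: the origin (TCP) lies at the very end of the fingers, on their centre line; the grasp point (between the pads) lies 19 mm behind it; z points along the fingers, y is the direction in which the jaws open and shut (so a half turn about z gives the same grasp; the last joint's range is limited). The gripper opens to 88 mm and grips with 3 to 60 N. Pads are 20 mm wide; open, the fingers measure 115 mm over their backs; the gripper's body (75 mm by 178 mm) begins 61 mm behind the grasp point.
Start: joints at [-1.226, 0.477, 0.022, 1.555, -0.011, 1.109, -0.083], TCP at [0.295, 0.607, 0.197] pointing down, gripper open.
Joint ranges: [-2.96, 2.96], [-0.34, 2.1], [-1.41, 1.46], [0.24, 2.44], [-1.37, 4.51], [0.17, 1.92], [-2.96, 2.96]. Speed limits (rad/s): [2.39, 2.39, 3.14, 3.14, 3.14, 3.14, 3.14].

INTERFACE

Orientations are given as a unit quaternion [w, x, y, z].
In Python, from bench import get_obs, capture, finish_job, look_for, mark_of gives the robot as it stands.
- The arm moves only by the tool step_arm, never from a script. Its argument "increments" is text: rows parted by semicolons, each of 7 numbers parted by spaces: the finger opening in mm, from 0 to 87.8, then the shift along the tool's x, y, z in mm, then the turn, a rotation vector about the tool's x, y, z in rad. A call has 1 to 8 rows; each row is the pose to reach, as a shift and turn from the pose commanded when the call began, along the tool's axes at that moment; what a row does not reach only later rows make up. A row lasts 1/10 s, in which the tool goes at most 50 mm and 8.59 degrees, less where a joint would pass 70% of its speed; a pose out of reach is approached as far as the arm can. A call with a gripper value outside its range is refused whole. The fingers move at their own pace and stop on an object; "force" is the grip in N (left out, the last holds). Time passes only in rows, so rows that repeat a pose let the fingers close. It gives the time, the measured TCP pose, the force and the opening at its end, in the units of the state.
- get_obs(): the state, without advancing time (a new reading comes with each control period).
- capture(name): name is "scene" or "top" or "wrist"; returns a dict with "img" (480x640x3 uint8, red, green, blue), "camera_matrix" (3x3 intrinsics, pixels), "extrinsics" (4x4, takes a point from camera to world coordinates). Camera axes: x right, y down, z forward; pixel columns grow to the right and rows downward; lengths in m; the calibration is good to about 2 mm. A picture is of the moment at which its call begins. There is no depth.
- finish_job(): hands the job in, once; it reports no verdict.
Trained networks look in a picture, given as the dict that the camera call returned (one of the last four; its "shot" number tells which), for a name from the list of things; names that differ only in an ending like _2 or _b are one class to them, and where a whole thing is asked for, a point or a joint stands for the part that bears it (a point fixed in the world has none). Each returns a list of dicts, best first, with "score" (0 to 1); they miss things now and then, are a little off and sometimes report something else, mostly with a low value. They report only what shows in the picture. A call takes as long as a camera call. They do not tell look-alikes from the thing itself.
- look_for(target, picture): "location" ([column, row] in pixels, amid what is visible of it).
- mark_of(target, picture): "location" ([column, row] in pixels: a listed point, or the origin of a listed thing).
The state is a dict: "t": time; "joint_positions": joint angles; "joint_vel": joint speeds; "tau": joint torques, N m; "position": TCP position; "eef_rot": TCP orientation; "ft_force": force on the tool from outside, world axes, zero at the start; "moment": the same for the moment, N m; "finger_gap": finger opening in m.
Only numpy, scipy, OpenCV 4.12 (cv2) and the standard library are available. Lean on these libraries where they do the work, as an engineer would, in place of code of your own. Each camera call takes 0.05 s, during which the arm holds its last target.

## Working session

There is one attempt and no reset: what is moved stays moved. The work goes in short steps, Python scripts to look and compute and a tool call to move; the robot and the scene stay as the last step left them, time stands still between calls to the robot, and variables do not carry over. Pictures are saved under pics/ and viewed, and the job is handed in when it is done.

Besides the shell and the picture viewer there is one more tool, called after "Emit:" in YAML: its name, and indented under it one key for each argument. step_arm: Moves the arm, as the interface text tells. Its arguments: {"type":"object","properties":{"increments":{"type":"string"},"force":{"type":"number"}},"required":["increments"]}

```bash
mkdir -p pics; ls; python3 - <<'E'
from bench import *
import cv2,numpy as np
np.set_printoptions(precision=4,suppress=True)
for n in ["scene","top"]:
    c=capture(n); cv2.imwrite(f"pics/{n}0.png",c["img"][:,:,::-1]); print(n,c["camera_matrix"].tolist(),c["extrinsics"])
    for t in ["remote","caddy","hub","hub_dock","rail_mid","hub_axis","dial_pad","glass_cube"]:
        print(t,[(np.round(d["location"]),round(d["score"],2)) for d in mark_of(t,c)][:4])
o=get_obs();print(o)
E
```

```text
pics
scene [[501.1845336704436, 0.0, 328.0567132485234], [0.0, 501.1845336704436, 242.48459545253988], [0.0, 0.0, 1.0]] [[ 0.8534  0.3574 -0.3794  0.9582]
 [ 0.5209 -0.6092  0.5979 -0.7105]
 [-0.0174 -0.7079 -0.7061  0.9107]
 [ 0.      0.      0.      1.    ]]
remote [(array([280., 261.]), 0.79), (array([401., 242.]), 0.63), (array([268., 305.]), 0.56)]
caddy [(array([267., 310.]), 0.85), (array([359., 381.]), 0.8), (array([124., 339.]), 0.58)]
hub [(array([363., 230.]), 0.76), (array([354., 238.]), 0.36)]
hub_dock [(array([377., 212.]), 0.93)]
rail_mid [(array([366., 358.]), 0.78), (array([114., 316.]), 0.73), (array([264., 286.]), 0.69)]
hub_axis [(array([355., 240.]), 0.62)]
dial_pad [(array([336., 236.]), 0.95)]
glass_cube [(array([327., 223.]), 0.89), (array([230., 446.]), 0.39)]
top [[601.3024977912164, 0.0, 326.37157888966243], [0.0, 601.3024977912164, 232.92600692470995], [0.0, 0.0, 1.0]] [[ 0.013  -0.9961  0.0877  0.3893]
 [-0.9999 -0.0121  0.0107 -0.0341]
 [-0.0095 -0.0878 -0.9961  1.7795]
 [ 0.      0.      0.      1.    ]]
remote [(array([391., 263.]), 0.5), (array([339.,
[... 259 characters left out ...]
70., 338.]), 0.89), (array([403., 160.]), 0.66), (array([391., 256.]), 0.6)]
hub_axis [(array([302., 230.]), 0.77)]
dial_pad [(array([318., 236.]), 0.67)]
glass_cube [(array([281., 275.]), 0.76)]
{'t': 0.9, 'joint_positions': array([-1.2261,  0.477 ,  0.0224,  1.5554, -0.0115,  1.1093, -0.0831]), 'joint_vel': array([-0.0009,  0.    ,  0.0002, -0.0018, -0.0006, -0.0007,  0.0003]), 'tau': array([ -0.0001, -58.2708,   1.5339, -27.2935,  -0.0543,   0.0101,
         0.0001]), 'position': array([0.2953, 0.607 , 0.1971]), 'eef_rot': array([0.    , 0.2245, 0.9745, 0.    ]), 'ft_force': array([ 1.0858, -0.7529,  0.2485]), 'moment': array([-0.0136, -0.0427,  0.0176]), 'finger_gap': 0.0878046117202199}
```

View pics/scene0.png

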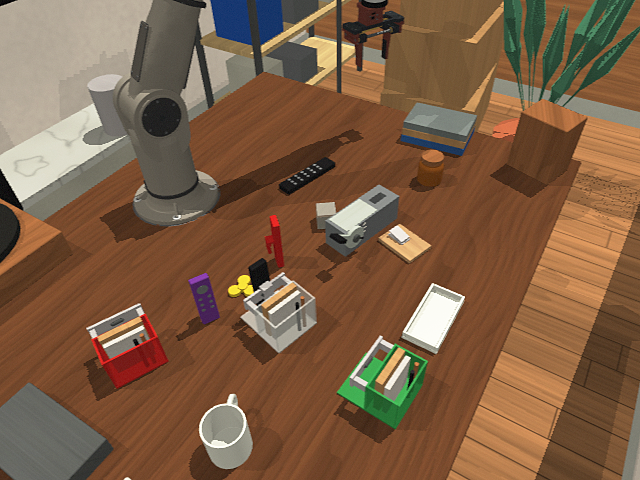

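View pics/top0.png

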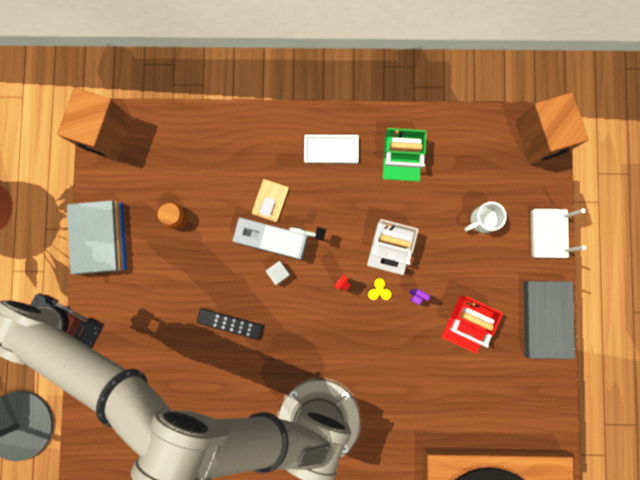

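```bash
python3 - <<'E'
import cv2
s=cv2.imread("pics/scene0.png");t=cv2.imread("pics/top0.png")
a=cv2.resize(t[205:305,220:430],None,fx=3.8,fy=3.8,interpolation=cv2.INTER_CUBIC)
b=cv2.resize(s[170:360,220:440],None,fx=3.1,fy=3.1,interpolation=cv2.INTER_CUBIC)
cv2.imwrite("pics/cropt.png",a);cv2.imwrite("pics/crops.png",b)
E
```

```text
(no output)
```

View pics/cropt.png

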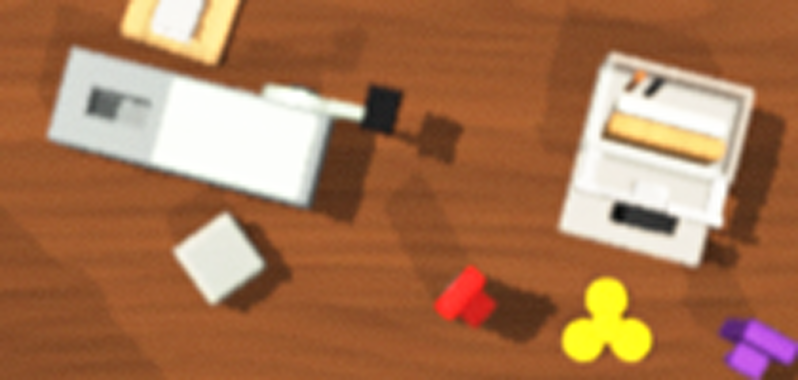

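View pics/crops.png

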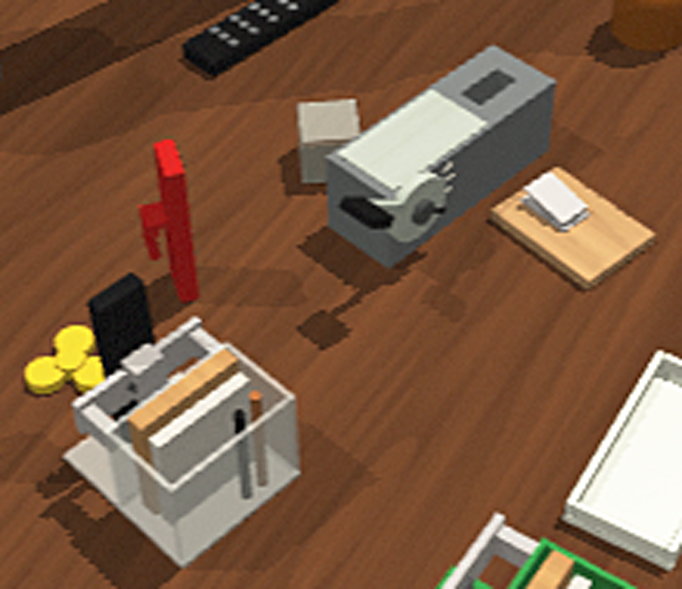

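```bash
cat > h.py <<'E'
import numpy as np,cv2
from scipy.spatial.transform import Rotation as R
from scipy.optimize import least_squares
np.set_printoptions(precision=4,suppress=True)
def proj(c,P):
    K=np.array(c["camera_matrix"]);E=np.linalg.inv(np.array(c["extrinsics"]))
    q=np.atleast_2d(P)@E[:3,:3].T+E[:3,3]; q=q@K.T; return q[:,:2]/q[:,2:]
def unproj(c,px,z):
    K=np.array(c["camera_matrix"]);E=np.array(c["extrinsics"])
    d=E[:3,:3]@np.linalg.solve(K,[px[0],px[1],1]); o=E[:3,3]
    return o+d*(z-o[2])/d[2]
def w(p,P): # p x,y,yaw ; P local mm
    P=np.atleast_2d(P)/1000.; c,s=np.cos(p[2]),np.sin(p[2])
    return np.c_[p[0]+c*P[:,0]-s*P[:,1],p[1]+s*P[:,0]+c*P[:,1],P[:,2]]
def fit(obs,x0): # obs list (cam, localpt, px, weight)
    def f(p): return np.concatenate([wt*(proj(c,w(p,P))[0]-np.array(px)) for c,P,px,wt in obs])
    r=least_squares(f,x0,loss="soft_l1"); return r.x,f(r.x).reshape(-1,2)
def q2R(q): return R.from_quat([q[1],q[2],q[3],q[0]]).as_matrix()
def save(c,n):
    import pickle; pickle.dump(c,open(n+".pkl","wb"))
    cv2.imwrite(f"pics/{n}.png",c["img"][:,:,::-1])
def draw(c,n,segs,roi=None,s=3):
    im=cv2.resize(np.ascontiguousarray(c["img"][:,:,::-1]),None,fx=s,fy=s,interpolation=cv2.INTER_CUBIC)
    for P,col in segs:
        q=(proj(c,P)*s+ (s-1)/2).round().astype(int)
        for a,b in zip(q[:-1],q[1:]): cv2.line(im,tuple(map(int,a)),tuple(map(int,b)),col,1,cv2.LINE_AA)
    if roi: x0,y0,x1,y1=[v*s for v in roi]; im=im[y0:y1,x0:x1]
    cv2.imwrite(f"pics/{n}.png",im)
def rect(x0,x1,y0,y1,z): return np.array([[x0,y0,z],[x1,y0,z],[x1,y1,z],[x0,y1,z],[x0,y0,z]])
def hubsegs(p,a=0):
    dx=[]
    L=[(rect(-35,35,-100,100,78),(0,255,0)),(rect(-35,35,-100,100,0),(0,255,255)),(rect(-11,11,32,78,78),(255,0,255))]
    th=0.6-a; d=np.array([0,-np.cos(th),np.sin(th)]);n=np.array([0,np.sin(th),np.cos(th)]);ax=np.array([47,-75,56.])
    pc=ax+75*d+5*n
    L.append((np.array([pc+sx*17*np.array([1,0,0])+sy*14*d for sx,sy in [(-1,-1),(1,-1),(1,1),(-1,1),(-1,-1)]]),(0,0,255)))
    return [(w(p,P),c) for P,c in L]
def cadsegs(p):
    L=[(rect(42,112,-55,55,104),(0,255,0)),(rect(42,112,-55,55,0),(0,255,255)),]
    return [(w(p,P),c) for P,c in L]
def remsegs(p,z0=10):
    L=[(rect(-8,8,-20,20,z0+140),(255,0,255)),(rect(-8,26,-12,12,z0+85),(0,0,255)),(rect(-8,8,-20,20,z0),(255,128,0))]
    return [(w(p,P),c) for P,c in L]
E
python3 - <<'E'
from h import *
from bench import *
c1=capture("top");c2=capture("scene");save(c1,"top1");save(c2,"scene1")
m=lambda x,y,s=3.8,ox=220,oy=205:((x+.5)/s-.5+ox,(y+.5)/s-.5+oy)
ms=lambda x,y:m(x,y,3.1,220,170)
hub=[(c1,[35,100,78],m(72,47),1),(c1,[-35,100,78],m(47,138),1),(c1,[-35,-100,78],m(303,206),1),
 (c2,[35,100,78],ms(554,83),1),(c2,[-35,100,78],ms(492,46),1),(c2,[-35,-100,78],ms(330,157),1),(c2,[0,55,78],ms(490,87),1),(c2,[35,-100,0],ms(388,264),1)]
u=unproj(c1,(251,234),.078)
ph,r=fit(hub,[u[0],u[1]-.05,-.2]);print("hub",ph,r)
cad=[(c1,[112,55,104],m(610,53),1),(c1,[112,-55,104],m(752,90),1),(c2,[112,-55,104],ms(168,490),1),(c2,[112,55,104],ms(297,400),1),(c2,[112,-55,0],ms(183,563),1),(c2,[112,55,0],ms(298,470),1)]
u=unproj(c1,(390,264),.1)
pc,r=fit(cad,[u[0],u[1],-.2]);print("cad",pc,r)
# remote top from scene: corners
rem=[(c2,[8,20,150],ms(143,285),1),(c2,[-8,20,150],ms(131,275),1),(c2,[-8,-20,150],ms(90,296),1),(c2,[8,-20,150],ms(101,307),1)]
f=least_squares(lambda v:np.concatenate([(proj(c,w(pc,np.array(P)+[0,v[0],0]))[0]-px) for c,P,px,_ in rem]),[0]);print("rem y",f.x,f.fun)
pr=w(pc,[0,f.x[0],0])[0];pr[2]=pc[2]
np.save("p.npy",[ph,pc,pr]);print(pr)
S=hubsegs(ph)+cadsegs(pc)+remsegs(pr)
draw(c1,"ovt",S,(220,205,430,305),3);draw(c2,"ovs",S,(220,170,440,360),3)
E
```

```text
hub [ 0.5221  0.1462 -0.2487] [[ 0.1852  0.3381]
 [ 0.0951  0.0455]
 [ 0.6077  0.3317]
 [ 1.0569 -0.7931]
 [ 0.7201 -0.6603]
 [-1.0276 -0.2997]
 [-0.0482 -0.1906]
 [ 0.4049  1.4769]]
cad [ 0.4563 -0.1924 -0.2515] [[ 0.2614  0.196 ]
 [ 0.9929  0.6476]
 [ 0.4075 -4.177 ]
 [-0.393  -5.9048]
 [ 0.1577  1.5024]
 [ 0.9585  1.3722]]
rem y [-1.053] [ 1.6677 -0.8467  0.6955 -1.5634 -1.245   1.6733  0.0191  2.223 ]
[ 0.456  -0.1934 -0.2515]
```

View pics/ovt.png

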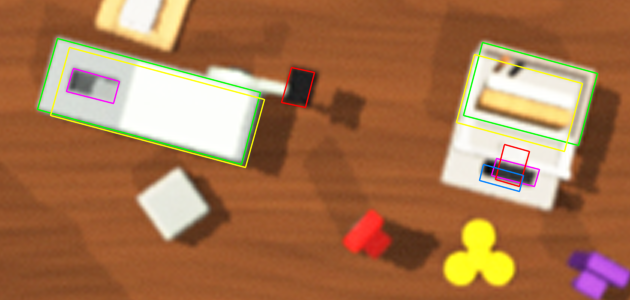

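View pics/ovs.png

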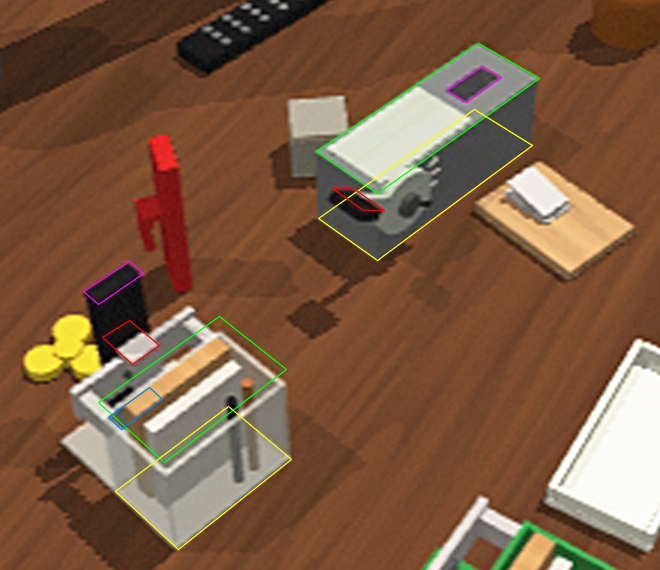

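```bash
cat >> h.py <<'E'
def Rdown(yaw): # tool z down, tool y at world angle yaw
    y=np.array([np.cos(yaw),np.sin(yaw),0]);z=np.array([0,0,-1.]);x=np.cross(y,z);return np.c_[x,y,z]
def inc(o,pos,Rt):
    R0=q2R(o["eef_rot"]);d=R0.T@(np.array(pos)-o["position"])*1000
    rv=R.from_matrix(R0.T@Rt).as_rotvec(); return np.round(d,1),np.round(rv,4)
E
python3 - <<'E'
from h import *
from bench import *
c=capture("wrist");save(c,"w0");o=get_obs()
T=np.eye(4);T[:3,:3]=q2R(o["eef_rot"]);T[:3,3]=o["position"]
X=np.linalg.inv(T)@c["extrinsics"];np.save("wx.npy",X);print(X,c["camera_matrix"])
ph,pc,pr=np.load("p.npy")
hc=w(ph,[0,0,0])[0]
print(o["t"],inc(o,[hc[0],hc[1]+.02,.36],Rdown(pc[2])))
E
```

```text
[[-0.0011 -0.958  -0.2867  0.0783]
 [ 1.     -0.0011 -0.0001  0.0008]
 [-0.0002 -0.2867  0.958  -0.1875]
 [ 0.      0.      0.      1.    ]] [[354.1103   0.     313.8803]
 [  0.     354.1103 237.4347]
 [  0.       0.       1.    ]]
1.05 (array([-396.8, -297.1, -162.9]), array([0.    , 0.    , 1.3694]))
```

View pics/w0.png

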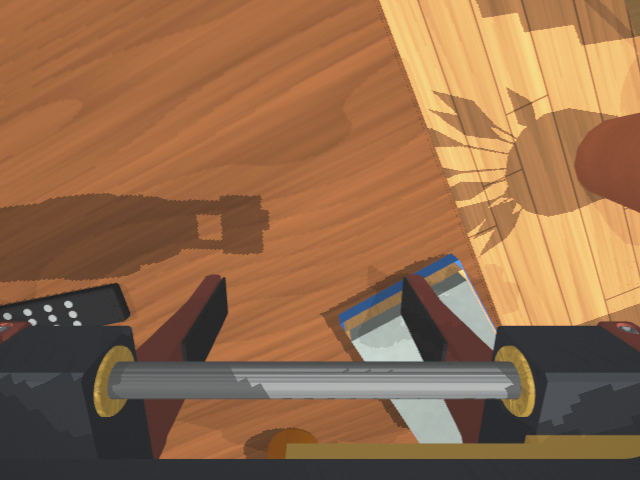

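```bash
python3 - <<'E'
from h import *
from bench import *
o=get_obs();print(inc(o,[.50,.06,.34],Rdown(-.25)), inc(o,[.50,.06,.34],Rdown(-.25-np.pi)))
E
```

```text
(array([-423.4, -402.3, -142.9]), array([0.    , 0.    , 1.3679])) (array([-423.4, -402.3, -142.9]), array([-0.    ,  0.    , -1.7737]))
```

Emit:
step_arm:
  increments: "87.8 0 0 -45 0 0 0.14;87.8 -30 -30 -80 0 0 0.28;87.8 -60 -60 -105 0 0 0.42;87.8 -95 -90 -120 0 0 0.56;87.8 -130 -120 -130 0 0 0.7;87.8 -165 -155 -140 0 0 0.84;87.8 -200 -190 -143 0 0 0.98;87.8 -235 -225 -143 0 0 1.12"

```text
t: 1.85
position: [0.4089, 0.3, 0.341]
eef_rot: [-0.0, 0.71, 0.704, 0.001]
ft_force: [1.0, 0.7, 0.3]
finger_gap: 0.0873
```

```bash
python3 - <<'E'
from h import *
from bench import *
o=get_obs();print(o["t"],o["position"],inc(o,[.50,.06,.34],Rdown(-.25)))
E
```

```text
1.85 [0.4089 0.3    0.341 ] (array([-239.3,   93. ,    0.7]), array([ 0.0009, -0.0018,  0.2422]))
```

Emit:
step_arm:
  increments: "87.8 -45 18 0 0 0 0.06;87.8 -90 36 0 0 0 0.12;87.8 -135 54 0 0 0 0.18;87.8 -180 72 0 0 0 0.24;87.8 -220 88 0 0 0 0.24;87.8 -239 93 0 0 0 0.24;87.8 -239 93 0 0 0 0.24"

```text
t: 2.55
position: [0.5013, 0.059, 0.3404]
eef_rot: [0.0, 0.789, 0.614, 0.0]
ft_force: [0.5, -0.5, -0.5]
finger_gap: 0.0875
```

```bash
python3 - <<'E'
from h import *
from bench import *
o=get_obs();c=capture("wrist");save(c,"w1");print(o["t"],o["position"],o["eef_rot"],abs(o["joint_vel"]).max())
for t in ["hub_dock","hub_axis","dial_pad"]: print(t,[(np.round(d["location"],1),round(d["score"],2)) for d in mark_of(t,c)][:2])
ph,pc,pr=np.load("p.npy")
S=hubsegs(ph)+cadsegs(pc)+remsegs(pr)
draw(c,"ov1",S,None,1.25) if 0 else draw(c,"ov1",S,None,1)
for n in [[0,55,38],[47,-75,56]]:print(proj(c,w(ph,n)))
E
```

```text
2.55 [0.5013 0.059  0.3404] [0.0004 0.7893 0.614  0.0002] 0.07089563545889642
hub_dock [(array([308.9,  74.7]), 0.81)]
hub_axis [(array([348.8, 183.5]), 0.55)]
dial_pad [(array([350.1, 232.8]), 0.55)]
[[311.9471  78.2189]]
[[347.4883 182.5014]]
```

View pics/ov1.png

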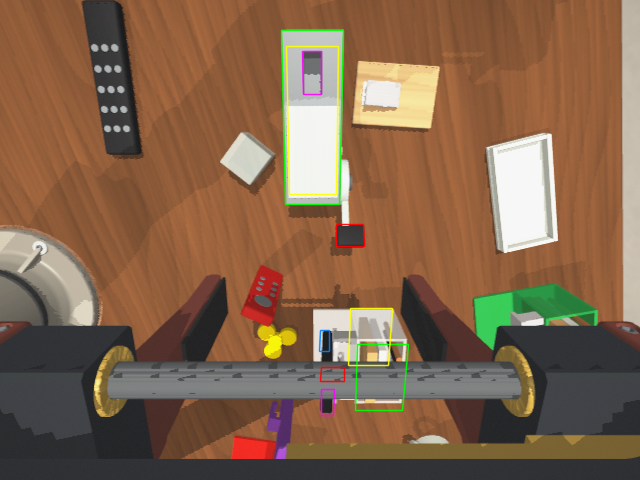

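Emit:
step_arm:
  increments: "87.8 -45 0 0 0 0 0;87.8 -90 -10 0 0 0 0;87.8 -135 -20 0 0 0 0;87.8 -180 -30 0 0 0 0;87.8 -225 -40 -10 0 0 0;87.8 -270 -50 -20 0 0 0;87.8 -310 -50 -20 0 0 0;87.8 -310 -50 -20 0 0 0"

```text
t: 3.55
position: [0.3765, -0.2302, 0.3608]
eef_rot: [0.001, 0.789, 0.614, 0.001]
ft_force: [0.6, -0.4, -0.4]
finger_gap: 0.0876
```

```bash
python3 - <<'E'
from h import *
from bench import *
o=get_obs();c=capture("wrist");save(c,"w2");print(o["t"],o["position"],o["eef_rot"],abs(o["joint_vel"]).max())
for t in ["remote","rail_mid","caddy"]: print(t,[(np.round(d["location"],1),round(d["score"],2)) for d in mark_of(t,c)][:4])
ph,pc,pr=np.load("p.npy")
S=cadsegs(pc)+remsegs(pr)
q=proj(c,w(pr,[0,0,100]))[0].astype(int);print(q)
x0,y0=max(0,q[0]-110),max(0,q[1]-110)
draw(c,"ov2",S,(x0,y0,x0+240,y0+200),3);print(x0,y0)
draw(c,"ov2b",[],(x0,y0,x0+240,y0+200),3)
E
```

```text
3.55 [ 0.3765 -0.2302  0.3608] [0.0006 0.7892 0.6142 0.001 ] 0.1066587771505193
remote [(array([299.7,  64.3]), 0.84), (array([358.9, 148.4]), 0.82)]
rail_mid [(array([262.2, 338. ]), 0.92), (array([378.4, 150.7]), 0.73), (array([597. , 129.9]), 0.66)]
caddy [(array([261.4, 309.2]), 0.85), (array([544.7, 131.5]), 0.69), (array([358.8, 148.9]), 0.64)]
[367 152]
257 42
```

View pics/ov2.png

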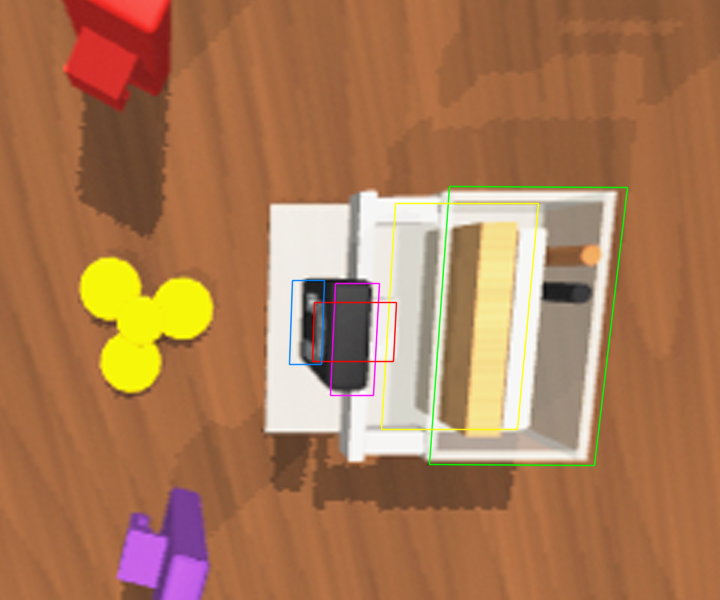

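View pics/ov2b.png

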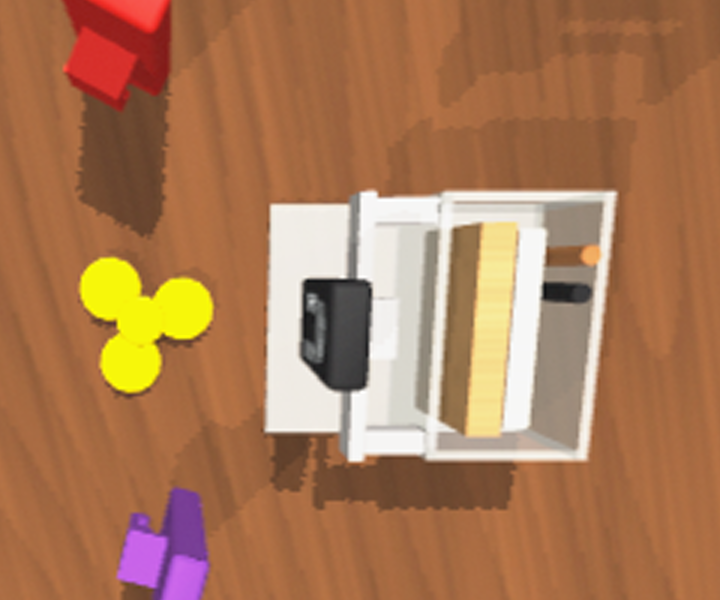

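```bash
python3 - <<'E'
from h import *
import pickle
c=pickle.load(open("w2.pkl","rb"));ph,pc,pr=np.load("p.npy")
m=lambda x,y:((x+.5)/3-.5+257,(y+.5)/3-.5+42)
print("remote top wrist",unproj(c,m(350.5,334.5),.15),"was",pr)
# edges yaw
def ang(a,b,z):
    A,B=unproj(c,m(*a),z),unproj(c,m(*b),z);d=A-B;return A,B,np.arctan2(-d[0],d[1]),np.linalg.norm(d)
for a,b,z in [((377,192),(361,460),.09),((360,192),(344,460),.09),((615,192),(588,460),.095),((444,192),(430,460),.095),((271,205),(265,432),.006),((371,282),(366,388),.15),((333,280),(330,388),.15)]:print(ang(a,b,z))
E
```

```text
remote top wrist [ 0.4551 -0.1913  0.15  ] was [ 0.456  -0.1934 -0.2515]
(array([ 0.4857, -0.1444,  0.09  ]), array([ 0.4578, -0.2503,  0.09  ]), np.float64(-0.2576702889345634), np.float64(0.10948645911511407))
(array([ 0.479 , -0.1427,  0.09  ]), array([ 0.4506, -0.2484,  0.09  ]), np.float64(-0.2622323934835514), np.float64(0.1094866365497335))
(array([ 0.5773, -0.168 ,  0.095 ]), array([ 0.5518, -0.2734,  0.095 ]), np.float64(-0.23749756515821344), np.float64(0.1083652131013304))
(array([ 0.5108, -0.1511,  0.095 ]), array([ 0.4859, -0.2565,  0.095 ]), np.float64(-0.23173557578161386), np.float64(0.108325494881891))
(array([ 0.4515, -0.1359,  0.006 ]), array([ 0.4244, -0.2418,  0.006 ]), np.float64(-0.2505933191803047), np.float64(0.10923106312990945))
(array([ 0.466, -0.175,  0.15 ]), array([ 0.4568, -0.2117,  0.15  ]), np.float64(-0.24479327464650455), np.float64(0.0377733918242183))
(array([ 0.4528, -0.1709,  0.15  ]), array([ 0.4439, -0.2084,  0.15  ]), np.float64(-0.23482366945582123), np.float64(0.03846600793068294))
```

```bash
python3 - <<'E'
from h import *
from bench import *
o=get_obs();
for z in (.22,.108): print(inc(o,[.455,-.192,z],Rdown(-.248)))
E
```

```text
(array([ 49.4,  66.6, 139.9]), array([-0.0004,  0.0001,  0.0095]))
(array([ 49.4,  66.6, 251.9]), array([-0.0004,  0.0001,  0.0095]))
```

Emit:
step_arm:
  increments: "44 20 27 35 0 0 0.01;44 40 54 75 0 0 0.01;44 49 66 110 0 0 0.01;44 49 66 140 0 0 0.01;44 49 66 155 0 0 0.01;44 49 66 155 0 0 0.01"

```text
t: 4.35
position: [0.4526, -0.1921, 0.2024]
eef_rot: [-0.002, 0.789, 0.614, -0.002]
ft_force: [0.0, 0.2, 0.3]
finger_gap: 0.0452
```

```bash
python3 - <<'E'
from h import *
from bench import *
o=get_obs();c=capture("wrist");save(c,"w3");print(o["t"],o["position"],o["eef_rot"],o["finger_gap"])
print(inc(o,[.455,-.192,.108],Rdown(-.248)))
T=o["position"];print(proj(c,[T]),proj(c,[[.455,-.192,.15]]))
E
```

```text
4.35 [ 0.4526 -0.1921  0.2024] [-0.0019  0.7894  0.6139 -0.0024] 0.045201392308777184
(array([ 0.8,  2.9, 94.4]), array([-0.006 ,  0.0014, -0.0007]))
[[312.846  276.6008]] [[316.6778 246.8538]]
```

View pics/w3.png

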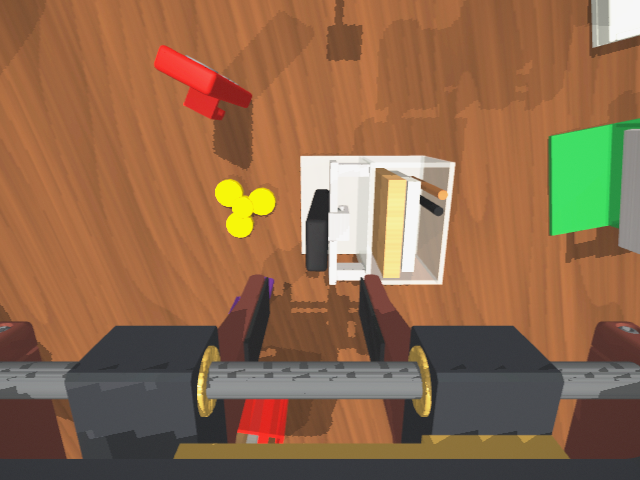

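```bash
python3 - <<'E'
from h import *
from bench import *
c=capture("wrist");save(c,"w4");o=get_obs();print(o["position"],o["eef_rot"])
pr=[.455,-.192,-.248]
draw(c,"ov4",remsegs(pr),(250,140,450,300),4)
E
```

```text
[ 0.4542 -0.1935  0.2051] [-0.0002  0.7898  0.6134 -0.0004]
```

View pics/ov4.png

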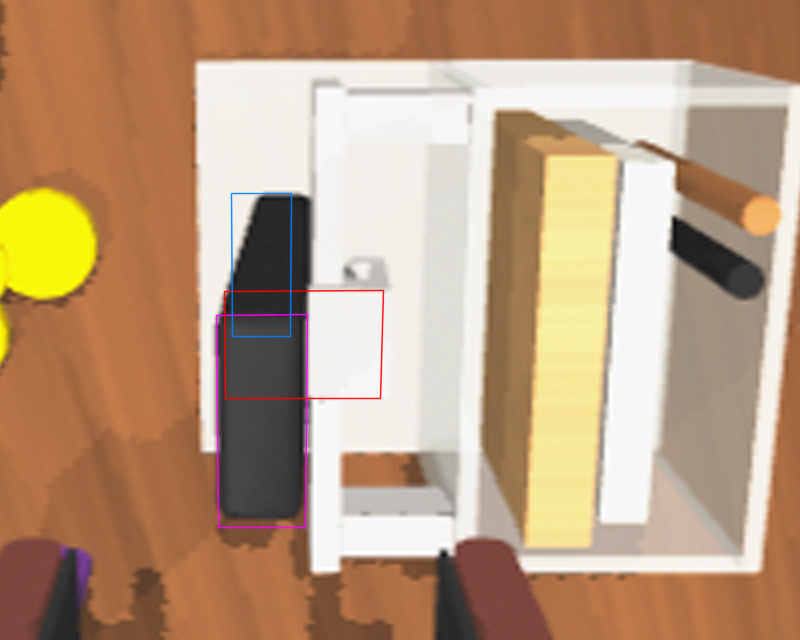

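Emit:
step_arm:
  increments: "44 2 1 30 0 0 0;44 2 1 60 0 0 0;44 2 1 85 0 0 0;44 2 1 97 0 0 0;44 2 1 97 0 0 0;44 2 1 97 0 0 0"
  force: 45

```text
t: 5.05
position: [0.4562, -0.1931, 0.1093]
eef_rot: [0.001, 0.79, 0.613, 0.001]
ft_force: [-0.0, -0.7, 0.2]
finger_gap: 0.0439
```

```bash
python3 - <<'E'
from h import *
from bench import *
o=get_obs();c=capture("wrist");save(c,"w5");print(o["t"],o["position"],o["eef_rot"],o["finger_gap"],o["ft_force"])
E
```

```text
5.05 [ 0.4562 -0.1931  0.1093] [0.0007 0.7903 0.6127 0.0007] 0.04386684261336619 [-0.0077 -0.7003  0.1721]
```

View pics/w5.png

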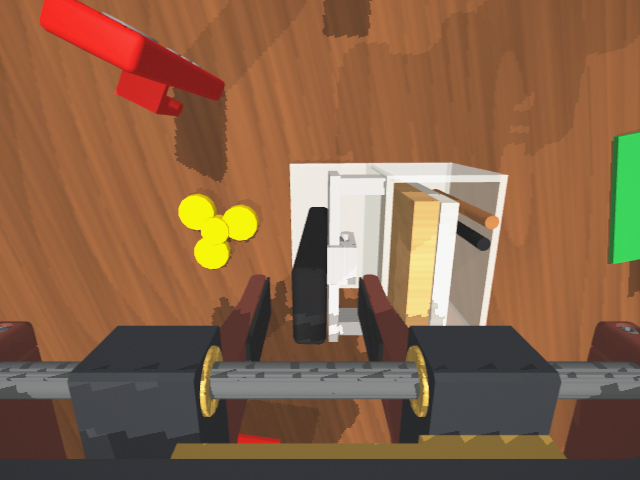

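Emit:
step_arm:
  increments: "16 0 0 0 0 0 0;10 0 0 0 0 0 0;10 0 0 0 0 0 0;10 0 0 0 0 0 0;10 0 0 0 0 0 0"
  force: 45

```text
t: 5.6
position: [0.4555, -0.1929, 0.1083]
eef_rot: [0.0, 0.79, 0.613, 0.0]
ft_force: [0.1, 1.0, 3.2]
finger_gap: 0.0157
```

Emit:
step_arm:
  increments: "10 0 0 -4 0 0 0;10 0 0 -8 0 0 0;10 0 0 -12 0 0 0;10 0 0 -16 0 0 0;10 0 0 -20 0 0 0;10 0 0 -25 0 0 0;10 0 0 -30 0 0 0"

```text
t: 6.3
position: [0.4545, -0.1928, 0.1384]
eef_rot: [-0.001, 0.79, 0.613, -0.0]
ft_force: [0.6, -0.6, -1.3]
finger_gap: 0.0156
```

Emit:
step_arm:
  increments: "10 0 0 -15 0 0 0;10 0 0 -30 0 0 0;10 0 0 -50 0 0 0;10 0 0 -80 0 0 0;10 0 0 -110 0 0 0;10 0 0 -130 0 0 0;10 0 0 -130 0 0 0"

```text
t: 7.0
position: [0.4563, -0.1936, 0.2705]
eef_rot: [0.001, 0.79, 0.613, 0.002]
ft_force: [-0.4, 0.3, -1.5]
finger_gap: 0.0157
```

```bash
python3 - <<'E'
from h import *
from bench import *
c=capture("wrist");s=capture("scene");save(c,"w6");save(s,"s6");o=get_obs();print(o["t"],o["position"],o["eef_rot"],o["finger_gap"],o["ft_force"])
a=c["img"][150:480,200:480];b=s["img"][150:400,200:440]
a=cv2.resize(a,(400,471));b=cv2.resize(b,(400,417));b=np.vstack([b,np.zeros((54,400,3),np.uint8)])
cv2.imwrite("pics/m6.png",np.hstack([a,b])[:,:,::-1])
E
```

```text
7.1 [ 0.4548 -0.1926  0.2677] [-0.0003  0.7903  0.6127  0.0003] 0.01589881205264716 [-0.1346 -0.1134 -1.6594]
```

View pics/m6.png

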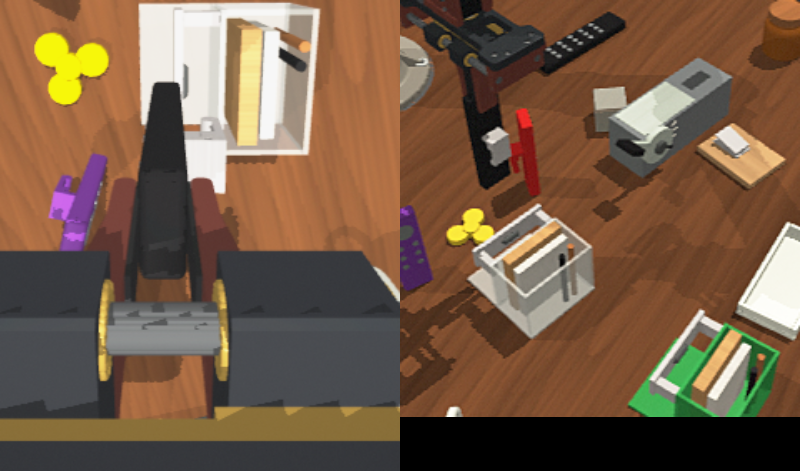

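```bash
cat >> h.py <<'E'
def remtool(o,dx=0,dy=0,drop=98.3,rx=0.,ry=0.):
    Rt=q2R(o["eef_rot"]);Rr=np.c_[Rt[:,1],Rt[:,0],-Rt[:,2]]@R.from_rotvec([rx,ry,0]).as_matrix()
    org=o["position"]+Rt@np.array([dx,dy,drop])/1000
    L=[(rect(-8,8,-20,20,140),(255,0,255)),(rect(-8,8,-20,20,0),(255,128,0)),(rect(8,26,-12,12,85),(0,0,255)),(rect(8,26,-12,12,48),(0,255,0))]
    return [(org+(P/1000.)@Rr.T,c) for P,c in L]
E
python3 - <<'E'
from h import *
from bench import *
c=capture("wrist");s=capture("scene");o=get_obs();save(c,"w7");save(s,"s7")
import pickle;pickle.dump(o,open("o7.pkl","wb"));print(o["position"])
S=remtool(o)
draw(c,"a7",S,(260,190,400,370),4);draw(s,"b7",S,(220,190,290,270),8)
E
```

```text
[ 0.4542 -0.1925  0.2668]
```

View pics/a7.png

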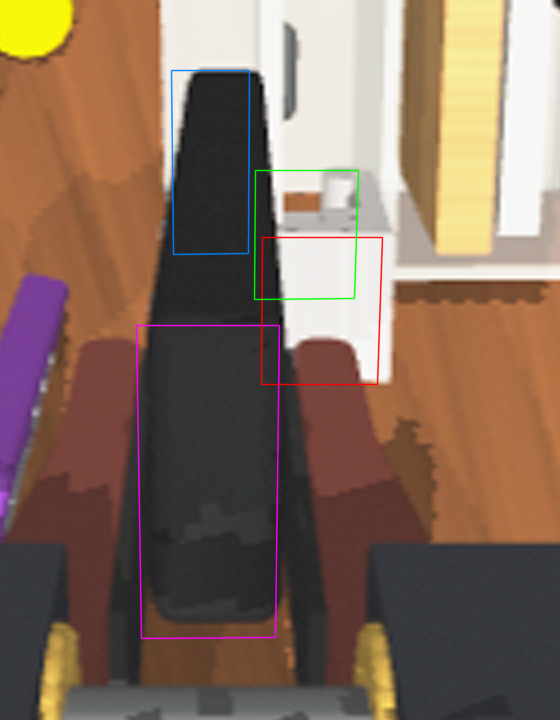

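View pics/b7.png

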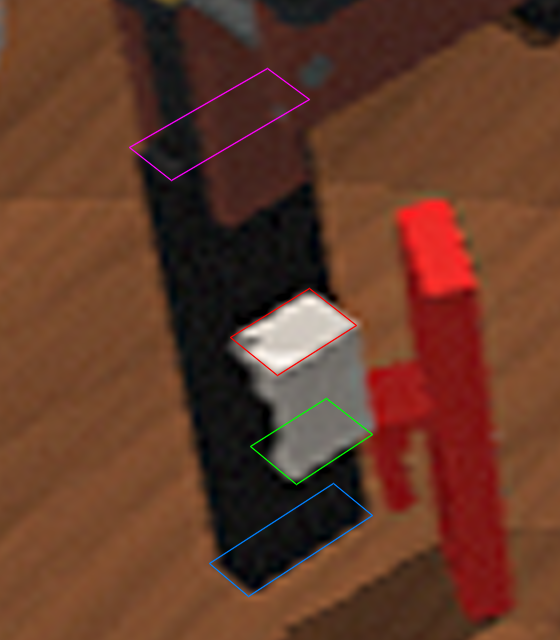

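```bash
python3 - <<'E'
from h import *
import pickle
ph,pc,pr=np.load("p.npy");o=pickle.load(open("o7.pkl","rb"))
t=w(ph,[0,55,0])[0];print(t,inc(o,[t[0],t[1],.205],Rdown(ph[2])),inc(o,[t[0],t[1],.31],Rdown(ph[2])))
c=pickle.load(open("top1.pkl","rb"));print(unproj(c,(345,283),.14))
s=pickle.load(open("s7.pkl","rb"))
draw(s,"b7c",[],(220,190,290,270),8)
E
```

```text
[0.5357 0.1995 0.    ] (array([399.9, -18.7,  61.8]), array([-0.0023,  0.0001, -0.0034])) (array([399.9, -18.9, -43.2]), array([-0.0023,  0.0001, -0.0034]))
[ 0.3977 -0.0689  0.14  ]
```

View pics/b7c.png

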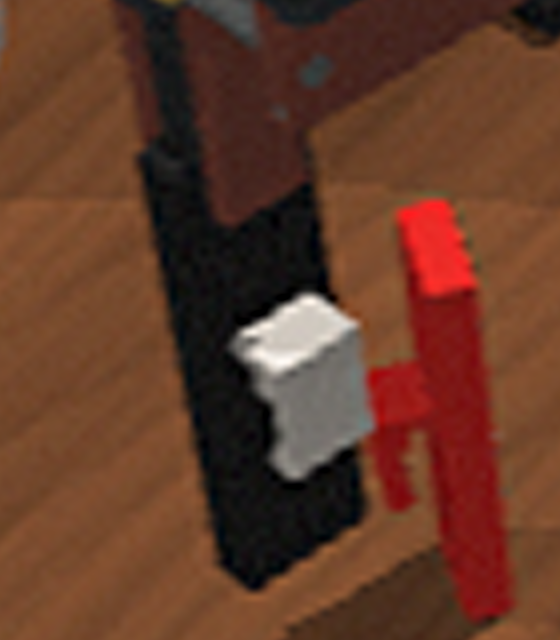

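Emit:
step_arm:
  increments: "10 10 0 -30 0 0 0;10 50 -2 -43 0 0 0;10 95 -4 -43 0 0 0;10 140 -6 -43 0 0 0;10 185 -8 -43 0 0 0;10 230 -10 -43 0 0 0;10 275 -12 -43 0 0 0;10 320 -15 -43 0 0 0"

```text
t: 8.0
position: [0.5198, 0.1223, 0.3095]
eef_rot: [-0.0, 0.79, 0.613, -0.001]
ft_force: [0.7, -0.7, -1.7]
finger_gap: 0.0156
```

```bash
python3 - <<'E'
from h import *
from bench import *
ph,pc,pr=np.load("p.npy");o=get_obs();print(o["t"],o["position"],inc(o,[.5357,.1995,.205],Rdown(ph[2])))
E
```

```text
8.0 [0.5198 0.1223 0.3095] (array([ 78.9,  -3.7, 104.4]), array([-0.002 ,  0.0017, -0.0035]))
```

Emit:
step_arm:
  increments: "10 35 -2 20 0 0 0;10 65 -3.7 50 0 0 0;10 79 -3.7 80 0 0 0;10 79 -3.7 100 0 0 0;10 79 -3.7 104 0 0 0;10 79 -3.7 104 0 0 0;10 79 -3.7 104 0 0 0"

```text
t: 8.7
position: [0.5372, 0.1976, 0.2078]
eef_rot: [0.0, 0.791, 0.612, 0.0]
ft_force: [-0.3, -1.0, -0.2]
finger_gap: 0.0165
```

```bash
python3 - <<'E'
from h import *
from bench import *
c=capture("wrist");s=capture("scene");o=get_obs();save(c,"w8");save(s,"s8")
ph,pc,pr=np.load("p.npy");print(o["t"],o["position"],inc(o,[.5357,.1995,.205],Rdown(ph[2])),abs(o["joint_vel"]).max())
S=remtool(o)+hubsegs(ph)
draw(c,"a8",S,(240,170,400,360),4);draw(s,"b8",S,(310,150,410,240),7)
E
```

```text
8.8 [0.5373 0.198  0.2083] (array([ 1.1, -2. ,  3.3]), array([ 0.0014, -0.0016, -0.0042])) 0.0028012062783334675
```

View pics/a8.png

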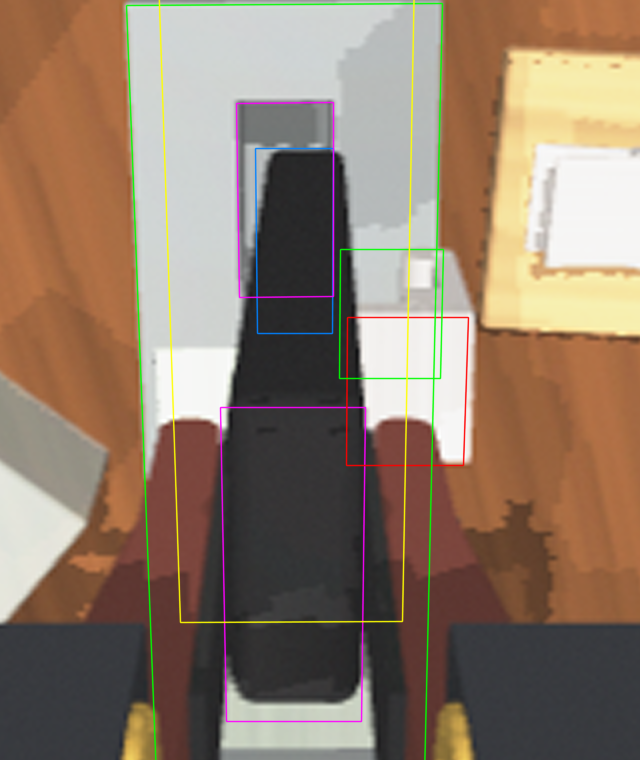

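View pics/b8.png

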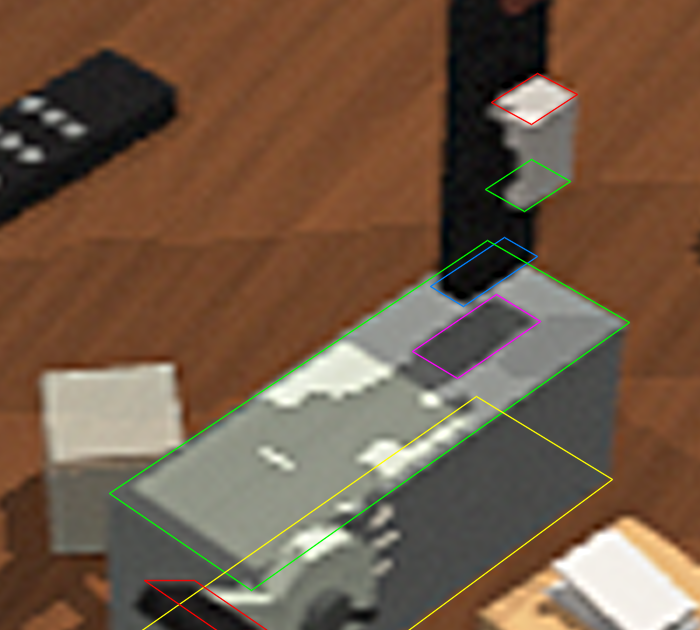

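Emit:
step_arm:
  increments: "10 1 -2.9 0 0.016 0 -0.004;10 1 -2.9 10 0.016 0 -0.004;10 1 -2.9 20 0.016 0 -0.004;10 1 -2.9 26 0.016 0 -0.004;10 1 -2.9 26 0.016 0 -0.004"

```text
t: 9.3
position: [0.533, 0.1995, 0.1796]
eef_rot: [-0.006, 0.789, 0.614, -0.006]
ft_force: [-0.4, -0.6, -1.1]
finger_gap: 0.0157
```

```bash
python3 - <<'E'
from h import *
from bench import *
c=capture("wrist");s=capture("scene");o=get_obs();save(c,"w9");save(s,"s9")
ph,pc,pr=np.load("p.npy");print(o["t"],o["position"],inc(o,[.5357,.1995,.136],Rdown(ph[2])),o["ft_force"])
S=hubsegs(ph)
draw(c,"a9",S,(240,170,400,300),4);draw(s,"b9",S,(350,170,410,230),8)
E
```

```text
9.4 [0.5339 0.1998 0.1808] (array([ 0.2,  2.6, 44.7]), array([-0.0163,  0.0005,  0.0006])) [ 0.7378  0.4653 -1.3865]
```

View pics/a9.png

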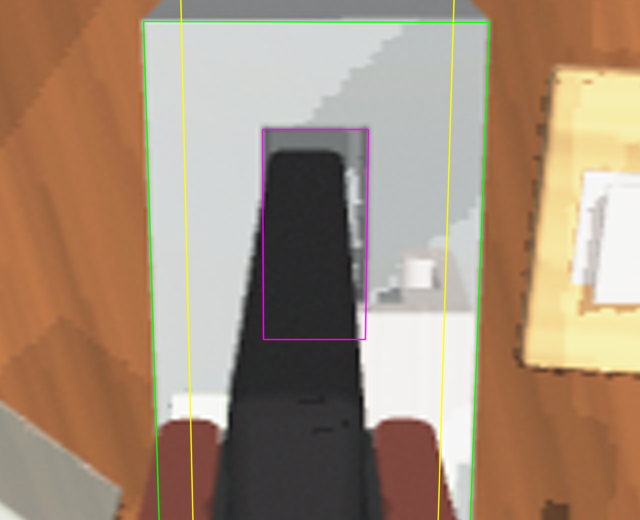

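View pics/b9.png

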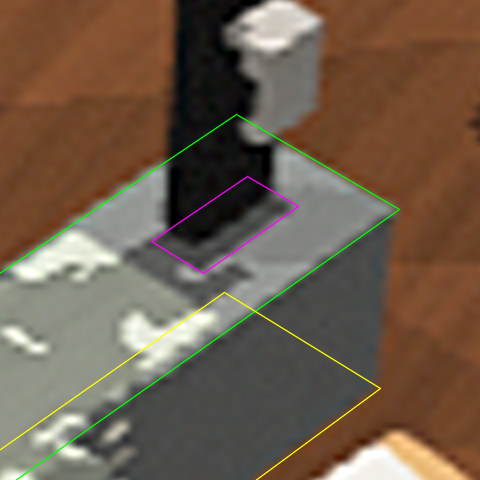

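Emit:
step_arm:
  increments: "10 0.6 1.3 0 0 0 0;10 0.6 1.3 6 0 0 0;10 0.6 1.3 12 0 0 0;10 0.6 1.3 18 0 0 0;10 0.6 1.3 18 0 0 0"

```text
t: 9.9
position: [0.5343, 0.2, 0.1619]
eef_rot: [-0.006, 0.789, 0.614, -0.006]
ft_force: [-0.6, 0.6, -1.6]
finger_gap: 0.0156
```

```bash
python3 - <<'E'
from h import *
from bench import *
c=capture("wrist");s=capture("scene");o=get_obs();save(c,"w10");save(s,"s10")
ph,pc,pr=np.load("p.npy");print(o["t"],o["position"],inc(o,[.5357,.1995,.136],Rdown(ph[2])),o["ft_force"],o["moment"])
draw(c,"a10",[],(240,170,400,300),4);draw(s,"b10",[],(350,170,410,230),8)
a=cv2.imread("pics/a10.png");b=cv2.imread("pics/b10.png");a=cv2.resize(a,(400,325));b=cv2.resize(b,(400,400))
cv2.imwrite("pics/m10.png",np.hstack([np.vstack([a,np.zeros((75,400,3),np.uint8)]),b]))
E
```

```text
10.0 [0.535  0.2001 0.1628] (array([-0.4,  1.3, 26.7]), array([-0.0164,  0.0004,  0.0006])) [-0.0249  0.5861 -1.0175] [-0.019   0.0266  0.045 ]
```

View pics/m10.png

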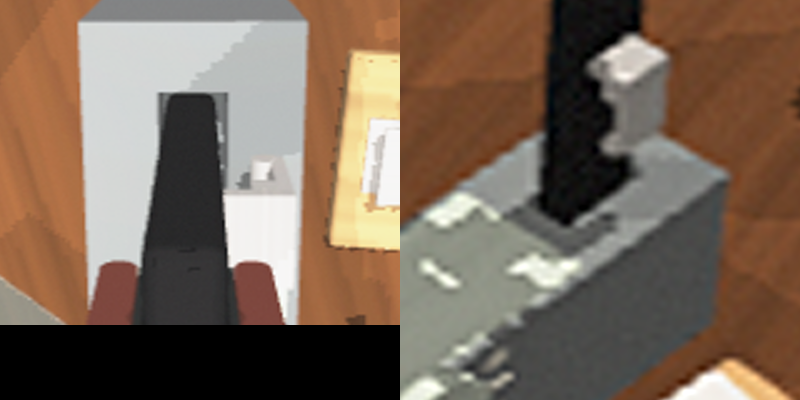

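Emit:
step_arm:
  increments: "10 0 0.4 5 0 0 0;10 0 0.4 10 0 0 0;10 0 0.4 15 0 0 0;10 0 0.4 20 0 0 0;10 0 0.4 23 0 0 0;10 0 0.4 25 0 0 0"

```text
t: 10.6
position: [0.5349, 0.2001, 0.1376]
eef_rot: [-0.006, 0.789, 0.614, -0.005]
ft_force: [-0.4, -0.7, -1.3]
finger_gap: 0.0157
```

Emit:
step_arm:
  increments: "10 0 0 1 0 0 0;10 0 0 2 0 0 0;10 0 0 2 0 0 0"

```text
t: 10.9
position: [0.5354, 0.2002, 0.1366]
eef_rot: [-0.006, 0.789, 0.614, -0.005]
ft_force: [-1.2, -0.2, 2.6]
finger_gap: 0.0156
```

Emit:
step_arm:
  increments: "10 0 0 1 0 0 0;10 0 0 1.5 0 0 0;24 0 0 0 0 0 0;36 0 0 0 0 0 0;44 0 0 0 0 0 0;44 0 0 0 0 0 0"

```text
t: 11.5
position: [0.5349, 0.2002, 0.1358]
eef_rot: [-0.006, 0.789, 0.614, -0.005]
ft_force: [0.3, 0.2, 0.2]
finger_gap: 0.0426
```

```bash
python3 - <<'E'
from h import *
from bench import *
c=capture("wrist");s=capture("scene");o=get_obs();save(c,"w11");save(s,"s11")
ph,pc,pr=np.load("p.npy");print(o["t"],o["position"],o["finger_gap"],o["ft_force"])
t=w(ph,[0,55,0])[0];
S=[]
for sg in (0,np.pi):
  S=remsegs([t[0],t[1],ph[2]],38)
draw(c,"a11",S,(220,170,420,370),2);draw(s,"b11",S,(350,120,410,230),6)
a=cv2.imread("pics/a11.png");b=cv2.imread("pics/b11.png")
a=np.vstack([a,np.zeros((b.shape[0]-a.shape[0],a.shape[1],3),np.uint8)]);cv2.imwrite("pics/m11.png",np.hstack([a,b])[:600])
E
```

```text
11.6 [0.5349 0.2002 0.1358] 0.04352616524675079 [ 0.3626 -1.0158 -0.1063]
```

View pics/m11.png

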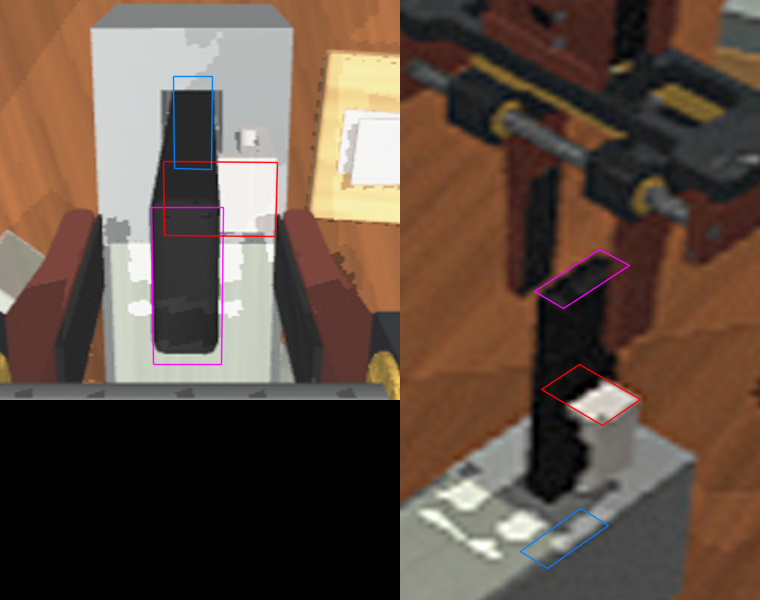

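Emit:
step_arm:
  increments: "50 0 0 -20 0 0 0;50 0 0 -45 0 0 0;50 0 0 -75 0 0 0;50 0 0 -105 0 0 0;50 0 0 -115 -0.016 0 0;50 0 0 -115 -0.016 0 0"

```text
t: 12.2
position: [0.5373, 0.2003, 0.252]
eef_rot: [0.0, 0.789, 0.614, 0.001]
ft_force: [-0.2, -0.5, -0.9]
finger_gap: 0.0499
```

```bash
python3 - <<'E'
from h import *
from bench import *
s=capture("scene");o=get_obs();save(s,"s12")
ph,pc,pr=np.load("p.npy");print(o["t"],o["position"],o["finger_gap"],o["ft_force"])
for P in ([47,-128,200],[47,-128,125],[47,-128,105],[47,-140,84],[47,-150,61],[47,-154,40]):
  p=w(ph,P)[0];print(P,p,inc(o,p,Rdown(ph[2])))
draw(s,"b12",[],(310,110,420,260),5)
im=cv2.imread("pics/b12.png");cv2.imwrite("pics/b12.png",cv2.resize(im,None,fx=.8,fy=.8))
E
```

```text
12.25 [0.5364 0.2001 0.2506] 0.05002181210153316 [0.1927 0.3231 0.0756]
[47, -128, 200] [0.5362 0.0105 0.2   ] (array([-183.9,   46.2,   50.5]), array([-0.0002, -0.0005,  0.0014]))
[47, -128, 125] [0.5362 0.0105 0.125 ] (array([-183.9,   46.2,  125.5]), array([-0.0002, -0.0005,  0.0014]))
[47, -128, 105] [0.5362 0.0105 0.105 ] (array([-183.9,   46.2,  145.5]), array([-0.0002, -0.0005,  0.0014]))
[47, -140, 84] [ 0.5332 -0.0011  0.084 ] (array([-195.9,   46.2,  166.5]), array([-0.0002, -0.0005,  0.0014]))
[47, -150, 61] [ 0.5308 -0.0108  0.061 ] (array([-205.9,   46.2,  189.5]), array([-0.0002, -0.0005,  0.0014]))
[47, -154, 40] [ 0.5298 -0.0147  0.04  ] (array([-209.9,   46.2,  210.5]), array([-0.0002, -0.0005,  0.0014]))
```

View pics/b12.png

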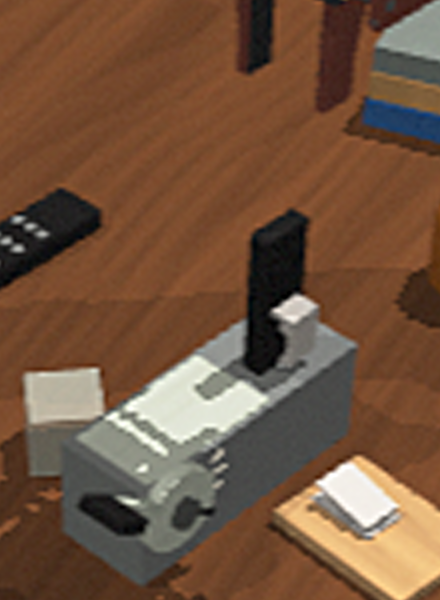

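Emit:
step_arm:
  increments: "30 -45 12 0 0 0 0;10 -90 24 0 0 0 0;0 -135 36 0 0 0 0;0 -170 46 20 0 0 0;0 -184 46 50 0 0 0;0 -184 46 85 0 0 0;0 -184 46 105 0 0 0;0 -184 46 105 0 0 0"
  force: 20

```text
t: 13.05
position: [0.5327, 0.0097, 0.1419]
eef_rot: [-0.002, 0.789, 0.614, -0.004]
ft_force: [-0.5, -0.2, 0.5]
finger_gap: 0.0007
```

```bash
python3 - <<'E'
from h import *
from bench import *
c=capture("wrist");s=capture("scene");o=get_obs();save(c,"w13");save(s,"s13")
ph,pc,pr=np.load("p.npy");print(o["t"],o["position"],o["finger_gap"],o["ft_force"])
for P in ([47,-128,120],[47,-128,105],[47,-140,84],[47,-150,61],[47,-154,40]):
  p=w(ph,P)[0];print(P,inc(o,p,Rdown(ph[2])))
S=hubsegs(ph)
draw(s,"b13",S,(310,180,390,260),5);draw(c,"a13",S,(200,180,440,420),2)
a=cv2.imread("pics/a13.png");b=cv2.imread("pics/b13.png")
b=np.vstack([b,np.zeros((a.shape[0]-b.shape[0],b.shape[1],3),np.uint8)]);cv2.imwrite("pics/m13.png",cv2.resize(np.hstack([a,b]),None,fx=.9,fy=.9))
E
```

```text
13.15 [0.5355 0.0099 0.1453] 0.00038806701402784754 [ 0.4076 -0.518   0.7497]
[47, -128, 120] (array([ 0.8,  0.5, 25.3]), array([-0.0018,  0.0015,  0.0006]))
[47, -128, 105] (array([ 0.8,  0.5, 40.3]), array([-0.0018,  0.0015,  0.0006]))
[47, -140, 84] (array([-11.1,   0.6,  61.3]), array([-0.0018,  0.0015,  0.0006]))
[47, -150, 61] (array([-21.1,   0.6,  84.3]), array([-0.0018,  0.0015,  0.0006]))
[47, -154, 40] (array([-25.1,   0.6, 105.3]), array([-0.0018,  0.0015,  0.0006]))
```

View pics/m13.png

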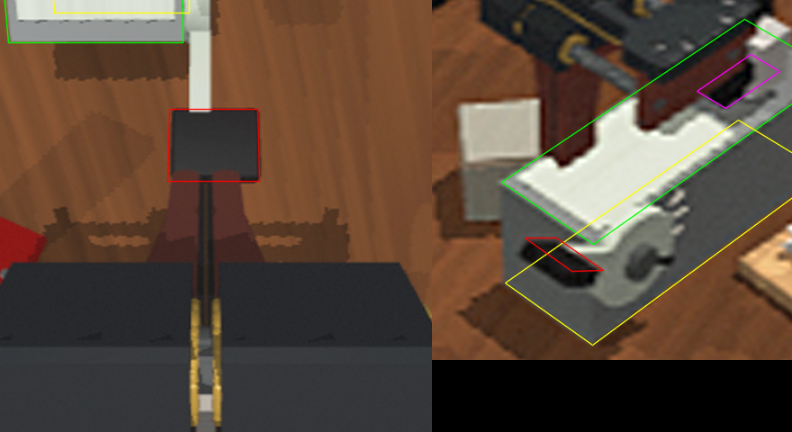

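Emit:
step_arm:
  increments: "0 1 2 15 0 0 0;0 1 2 30 0 0 0;0 1 2 38 0 0 0;0 -2 2 45 0 0 0;0 -6 2 52 0 0 0;0 -11 2 60 0 0 0;0 -11 2 60 0 0 0"

```text
t: 13.85
position: [0.535, -0.0021, 0.0853]
eef_rot: [-0.0, 0.79, 0.614, -0.0]
ft_force: [0.3, 0.6, -0.2]
finger_gap: 0.0003
```

```bash
cat > look.py <<'E'
import sys
from h import *
from bench import *
n=sys.argv[1];a=float(sys.argv[2])
c=capture("wrist");s=capture("scene");o=get_obs();save(c,"w"+n);save(s,"s"+n)
ph,pc,pr=np.load("p.npy");print(o["t"],o["position"],o["ft_force"],o["moment"])
p=o["position"]-[ph[0],ph[1],0];cc,ss=np.cos(ph[2]),np.sin(ph[2])
print("TCP in hub",cc*p[0]+ss*p[1],-ss*p[0]+cc*p[1],p[2])
S=hubsegs(ph,a)[3:]
ax=np.array([57,-75,56.])
draw(s,"b",S,(325,200,385,260),7);draw(c,"a",S,(200,120,440,400),1.5) if 0 else draw(c,"a",S,(200,130,440,390),2)
A=cv2.imread("pics/a.png");B=cv2.imread("pics/b.png");h=max(A.shape[0],B.shape[0])
f=lambda q:np.vstack([q,np.zeros((h-q.shape[0],q.shape[1],3),np.uint8)])
m=np.hstack([f(A),f(B)]);k=min(800/m.shape[1],600/m.shape[0]);cv2.imwrite(f"pics/m{n}.png",cv2.resize(m,None,fx=k,fy=k,interpolation=cv2.INTER_AREA))
E
python3 look.py 14 0.3
```

```text
13.95 [ 0.5355 -0.0014  0.086 ] [-0.3074  0.0176  0.3453] [-0.1213  0.0444  0.0041]
TCP in hub 0.04928544868092408 -0.1397963023190942 0.08603149097034815
```

View pics/m14.png

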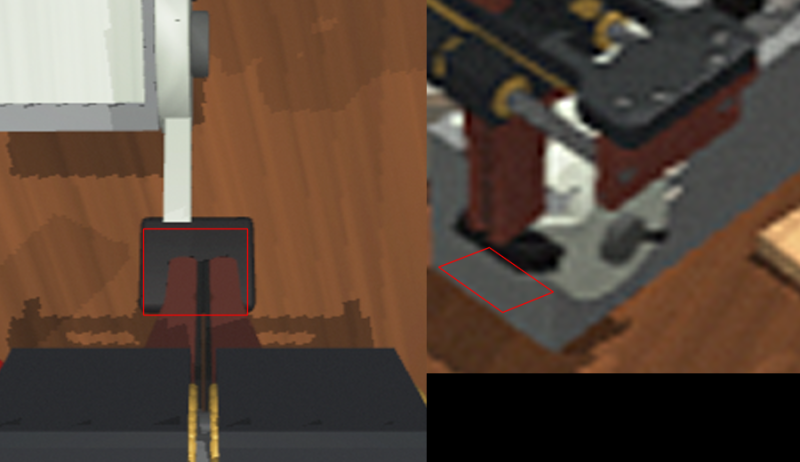

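```bash
python3 - <<'E'
from h import *
import pickle
ph,pc,pr=np.load("p.npy")
ims=[]
for n in ("13","14"):
    s=pickle.load(open(f"s{n}.pkl","rb"))
    S=[]
    for a,col in ((0,(0,0,255)),(.15,(0,255,255)),(.3,(0,255,0))):
        q=hubsegs(ph,a)[3];S.append((q[0],col))
    draw(s,"t",S,(325,200,375,260),8);ims.append(cv2.imread("pics/t.png"))
cv2.imwrite("pics/cmp.png",np.hstack(ims))
E
```

```text
(no output)
```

View pics/cmp.png

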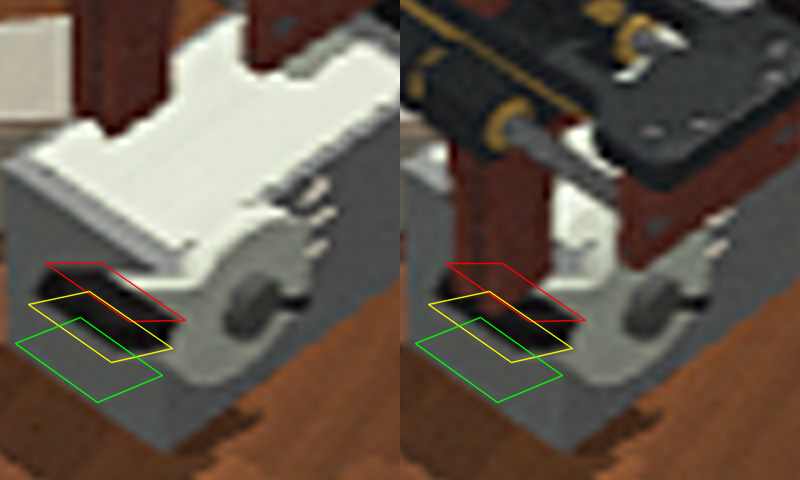

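```bash
python3 - <<'E'
from h import *
import pickle
ph,pc,pr=np.load("p.npy")
ims=[]
for n in ("13","14"):
    s=pickle.load(open(f"w{n}.pkl","rb"))
    S=[]
    for a,col in ((0,(0,0,255)),(.15,(0,255,255)),(.3,(0,255,0))):
        q=hubsegs(ph,a)[3];S.append((q[0],col))
    draw(s,"t",S,(250,180,370,330),3);ims.append(cv2.imread("pics/t.png"))
cv2.imwrite("pics/cmp2.png",np.hstack(ims))
E
```

```text
(no output)
```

View pics/cmp2.png

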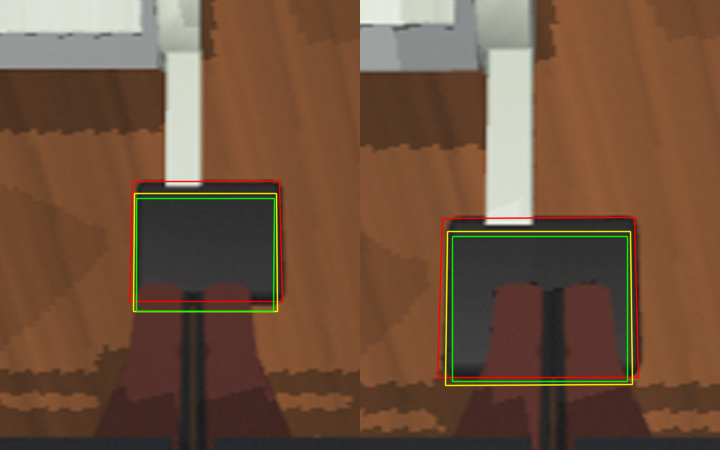

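```bash
python3 - <<'E'
from h import *
from bench import *
import pickle
ph,pc,pr=np.load("p.npy")
c=capture("wrist");s=capture("scene");o=get_obs();save(c,"w15");save(s,"s15");print(o["t"],o["position"],o["ft_force"],o["moment"],o["tau"])
S=[(hubsegs(ph,a)[3][0],col) for a,col in ((0,(0,0,255)),(.3,(0,255,0)))]
T=o["position"];Rt=q2R(o["eef_rot"]);tip=rect(-10,10,-13,13,0)/1000.@Rt.T+T
S.append((tip,(255,255,0)))
draw(s,"t",S,(325,190,375,260),8);a=cv2.imread("pics/t.png")
draw(c,"t",S,(250,190,370,330),3);b=cv2.imread("pics/t.png");b=np.vstack([b,np.zeros((a.shape[0]-b.shape[0],b.shape[1],3),np.uint8)])
cv2.imwrite("pics/m15.png",np.hstack([a,b]))
E
```

```text
14.05 [ 0.5357 -0.001   0.0863] [-0.1276 -0.0497  0.0309] [-0.0746  0.081  -0.071 ] [  0.1707 -41.9544   8.2515 -19.8663  -0.038    0.0154   0.0015]
```

View pics/m15.png

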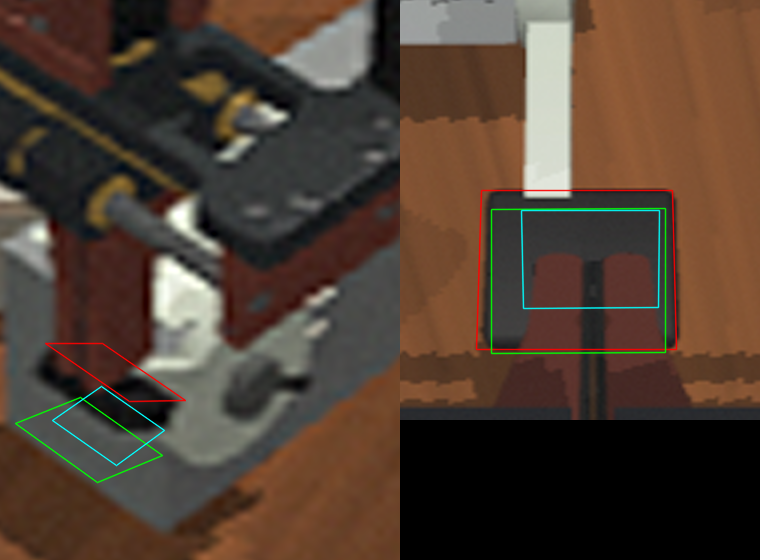

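```bash
python3 - <<'E'
from h import *
import pickle
s=pickle.load(open("s13.pkl","rb"));T=np.array([.5355,.0099,.1453]);Rt=Rdown(-.2487)
S=[(rect(-10,10,-13,13,z)/1000.@Rt.T+T,col) for z,col in ((0,(255,255,0)),(-19,(0,255,0)),(-80,(0,0,255)))]
draw(s,"t",S,(310,150,400,260),6);a=cv2.imread("pics/t.png")
s=pickle.load(open("s12.pkl","rb"));T=np.array([.5364,.2001,.2506])
S=[(rect(-10,10,y,y+13*np.sign(y),z)/1000.@Rt.T+T,col) for z,col in ((0,(255,255,0)),(-19,(0,255,0))) for y in (-25,25)]
draw(s,"t",S,(350,80,420,160),6);b=cv2.imread("pics/t.png")
h=max(a.shape[0],b.shape[0]);f=lambda q:np.vstack([q,np.zeros((h-q.shape[0],q.shape[1],3),np.uint8)])
m=np.hstack([f(a),f(b)]);cv2.imwrite("pics/m16.png",cv2.resize(m,None,fx=.8,fy=.8));print(m.shape)
E
```

```text
(660, 960, 3)
```

View pics/m16.png

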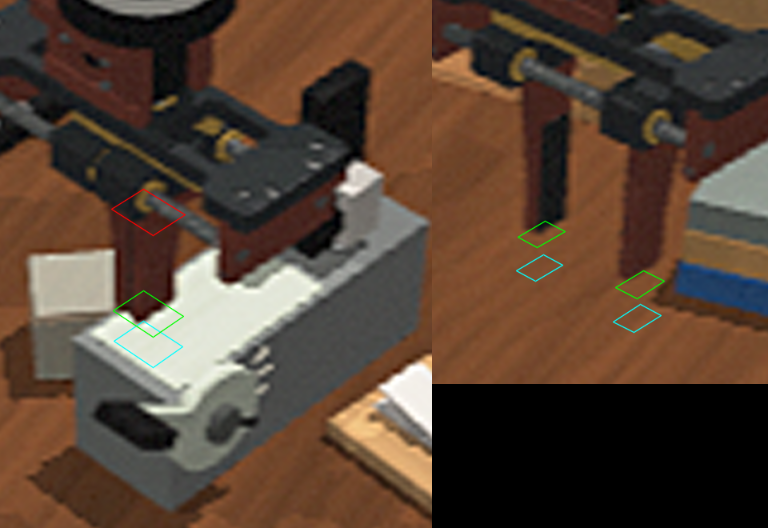

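Emit:
step_arm:
  increments: "0 0 -1.5 -10 0 0 0;0 12 -1.5 -10 0 0 0;0 12 -1.5 -3 0 0 0;0 10 -1.5 4 0 0 0;0 7 -1.5 10 0 0 0;0 4 -1.5 16 0 0 0;0 0 -1.5 22 0 0 0;0 0 -1.5 22 0 0 0"

```text
t: 14.85
position: [0.5333, -0.0013, 0.063]
eef_rot: [-0.0, 0.789, 0.614, -0.001]
ft_force: [1.8, 0.9, 1.4]
finger_gap: -0.0002
```

```bash
python3 look.py 17 0.3
```

```text
14.95 [ 0.5336 -0.001   0.0636] [-0.189  -0.1942 -0.0825] [0.1325 0.2116 0.0324]
TCP in hub 0.04734255333201426 -0.13982489148441177 0.0636072192021269
```

View pics/m17.png

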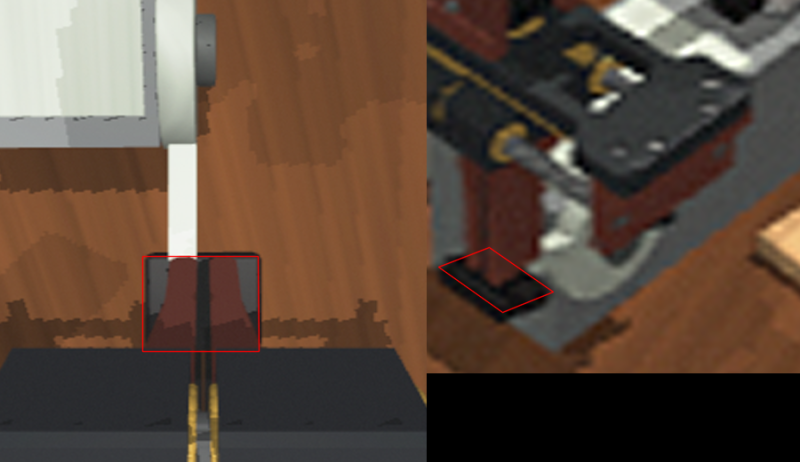

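Emit:
step_arm:
  increments: "0 -4 0 8 0 0 0;0 -7 0 15 0 0 0;0 -10 0 23 0 0 0;0 -11 0 29 0 0 0;0 -13 0 34 0 0 0;0 -14 0 38 0 0 0;0 -14 0 38 0 0 0"

```text
t: 15.65
position: [0.5317, -0.0132, 0.0261]
eef_rot: [-0.0, 0.789, 0.615, 0.001]
ft_force: [1.1, 4.3, 6.9]
finger_gap: 0.0005
```

```bash
python3 look.py 18 0.85
```

```text
15.75 [ 0.5317 -0.0132  0.0264] [0.5141 4.3954 8.3768] [1.1041 0.0616 0.0608]
TCP in hub 0.04855113509227684 -0.15213391564383466 0.02637204491921255
```

View pics/m18.png

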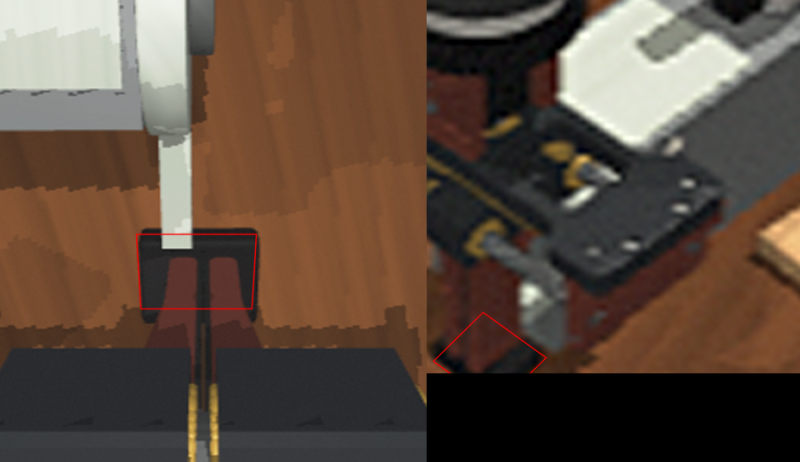

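```bash
cat > ang.py <<'E'
import sys,pickle
from h import *
n=sys.argv[1];A=[float(v) for v in sys.argv[2:]]
ph,pc,pr=np.load("p.npy")
ims=[]
for k,roi,sc in (("w",(260,190,360,340),3),("s",(320,210,375,280),6)):
  s=pickle.load(open(f"{k}{n}.pkl","rb"))
  for a,col in zip(A,((0,0,255),(0,255,255),(0,255,0))):
    S=[(hubsegs(ph,a)[3][0],col)]
    if k=="w" and a!=A[0] and 0: continue
    draw(s,"t",S,roi,sc);ims.append(cv2.imread("pics/t.png"))
h=max(i.shape[0] for i in ims);f=lambda q:np.vstack([q,np.zeros((h-q.shape[0],q.shape[1],3),np.uint8)])
w_=len(A)
m=np.vstack([np.hstack([f(i) for i in ims[:w_]])])
m2=np.hstack([f(i) for i in ims[w_:]])
for nm,q in (("w",m),("s",m2)):
    kk=min(1,800/q.shape[1]);cv2.imwrite(f"pics/ang{n}{nm}.png",cv2.resize(q,None,fx=kk,fy=kk))
E
python3 ang.py 18 .7 .8 .9
```

```text
(no output)
```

View pics/ang18w.png

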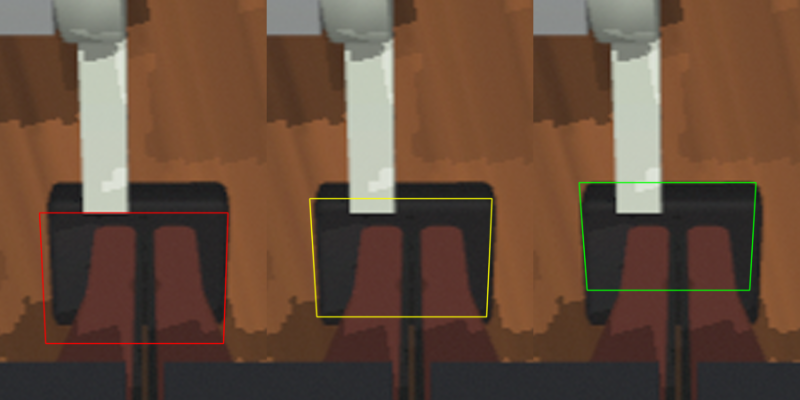

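View pics/ang18s.png

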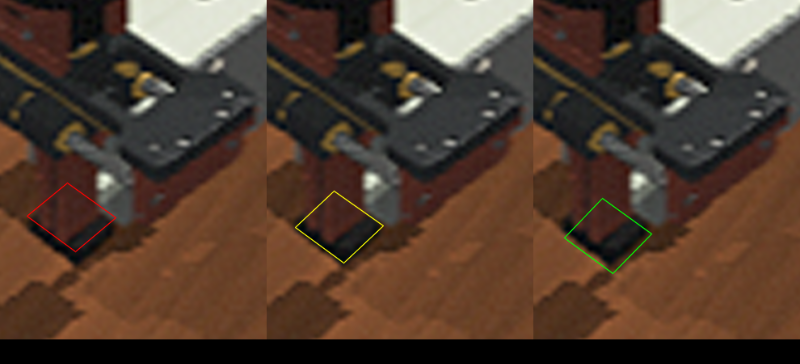

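Emit:
step_arm:
  increments: "0 0 0 2 0 0 0;0 -1 0 4 0 0 0;0 -1 0 6 0 0 0;0 -2 0 7 0 0 0;0 -2 0 7 0 0 0"

```text
t: 16.25
position: [0.5314, -0.0155, 0.0194]
eef_rot: [0.0, 0.789, 0.614, 0.001]
ft_force: [0.8, 3.7, 7.2]
finger_gap: 0.0006
```

```bash
python3 look.py 19 0.9; python3 ang.py 19 .8 .9 1.0; python3 - <<'E'
from bench import *
from h import *
t=capture("top");save(t,"t19");draw(t,"t19c",[],(270,205,350,265),9)
E
```

```text
16.35 [ 0.5314 -0.0155  0.0195] [0.298  3.6842 8.4218] [ 0.8951 -0.0206  0.0005]
TCP in hub 0.04874000818651793 -0.15442478946985902 0.019462491007082597
```

View pics/ang19w.png

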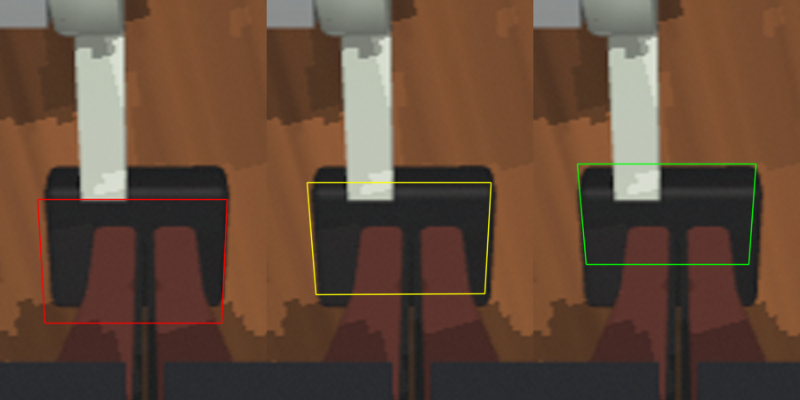

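View pics/ang19s.png

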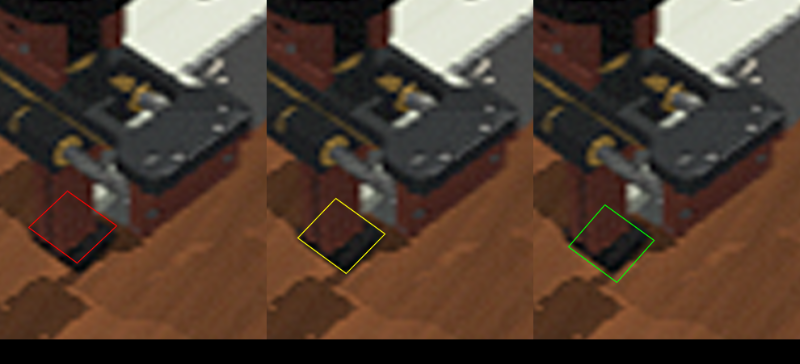

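View pics/t19c.png

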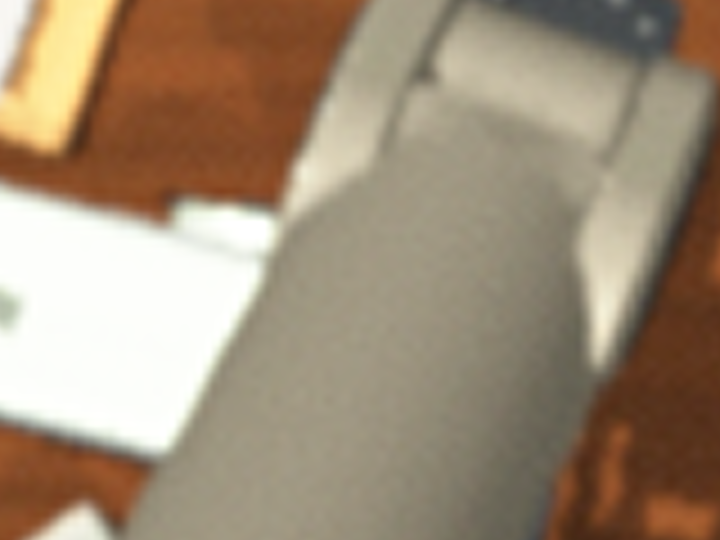

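```bash
cat > fitang.py <<'E'
import pickle
from h import *
ph,pc,pr=np.load("p.npy")
def pts(a):
    th=.6-a;d=np.array([0,-np.cos(th),np.sin(th)]);n=np.array([0,np.sin(th),np.cos(th)]);c=np.array([47,-75,56.])+75*d
    return w(ph,[c-14*d-5*n,c-14*d+5*n,c+14*d+5*n,c+14*d-5*n])
c=pickle.load(open("w19.pkl","rb"))
for a in (.75,.8,.85,.9,.95,1.0):print(a,(proj(c,pts(a))[:,1]-190)*3+1)
img=c["img"][:,:,::-1]
# column profile at px col left of lever (crop col ~60/.889/3+260) 
for col in (260+int(62/.889/3),260+int(215/.889/3)):
    print(col,[ (r,int(img[r,col].sum())) for r in range(236,305)])
E
python3 fitang.py
```

```text
0.75 [202.5849 232.9612 378.2937 342.812 ]
0.8 [192.2313 224.2896 362.7146 326.459 ]
0.85 [181.437  215.061  346.768  309.8148]
0.9 [170.2317 205.3145 330.4908 292.906 ]
0.95 [158.6424 195.0859 313.9152 275.7557]
1.0 [146.6937 184.4082 297.069  258.3832]
283 [(236, 258), (237, 287), (238, 288), (239, 286), (240, 287), (241, 285), (242, 287), (243, 286), (244, 287), (245, 286), (246, 287), (247, 289), (248, 289), (249, 284), (250, 288), (251, 282), (252, 175), (253, 101), (254, 95), (255, 95), (256, 99), (257, 101), (258, 104), (259, 103), (260, 129), (261, 152), (262, 165), (263, 142), (264, 125), (265, 117), (266, 109), (267, 112), (268, 112), (269, 113), (270, 112), (271, 113), (272, 111), (273, 109), (274, 112), (275, 111), (276, 124), (277, 127), (278, 126), (279, 119), (280, 125), (281, 129), (282, 121), (283, 123), (284, 125), (285, 120), (286, 122), (287, 123), (288, 128), (289, 122), (290, 125), (291, 121), (292, 119), (293, 122), (294, 125), (295, 121), (296, 121), (297, 123), (298, 122), (299, 118), (300, 126), (301, 122), (302, 119), (303, 118), (304, 105)]
340 [(236, 258), (237, 257), (238, 258), (239, 258), (240, 256), (241, 256), (242, 260), (243, 257), (244, 257), (245, 261), (246, 257), (247, 258), (248, 252), (249, 250), (250, 255), (251, 243), (252, 130), (253, 96), (254, 96), (255, 97), (256, 105), (257, 97), (258, 104), (259, 110), (260, 137), (261, 163), (262, 161), (263, 143), (264, 119), (265, 109), (266, 105), (267, 116), (268, 100), (269, 112), (270, 114), (271, 109), (272, 112), (273, 112), (274, 115), (275, 111), (276, 111), (277, 99), (278, 110), (279, 110), (280, 102), (281, 105), (282, 108), (283, 113), (284, 106), (285, 108), (286, 105), (287, 105), (288, 107), (289, 108), (290, 106), (291, 109), (292, 105), (293, 110), (294, 110), (295, 109), (296, 106), (297, 105), (298, 105), (299, 109), (300, 106), (301, 103), (302, 112), (303, 111), (304, 106)]
```

```bash
python3 - <<'E'
import pickle,io,contextlib
from h import *
with contextlib.redirect_stdout(io.StringIO()):
    import fitang
from fitang import pts,ph
# fit (a, shift) for images using profile edges
for n,A,cx in (("13",(0,.05),None),("15",(-.05,0,.05),None),("17",(.2,.25,.3,.35),None),("18",(.7,.75,.8,.85),None),("19",(.8,.85,.9,.95),None)):
    c=pickle.load(open(f"w{n}.pkl","rb"));img=c["img"].astype(int).sum(2)
    a0=np.mean(A)
    th=.6-a0;P=w(ph,[47+14.5,-75-75*np.cos(th),56+75*np.sin(th)]);col=int(round(proj(c,P)[0,0]))
    P=w(ph,[47-14.5,-75-75*np.cos(th),56+75*np.sin(th)]);col2=int(round(proj(c,P)[0,0]))
    for k in (col,col2):
        r=img[200:330,k]; g=np.diff(r); 
        idx=[i for i in range(len(g)) if abs(g[i])>35]
        print(n,k,[(200+i,int(g[i])) for i in idx])
    for a in A: print("   ",a,proj(c,pts(a))[:,1])
E
```

```text
13 339 [(239, -130), (280, 63), (281, 117), (303, -44), (304, -44)]
13 297 [(202, -248), (222, 78), (239, -51), (240, -95)]
    0 [244.2138 240.1334 280.0897 282.7654]
    0.05 [244.9658 241.65   281.5092 283.3829]
15 336 [(252, -166), (309, -36)]
15 282 [(203, -61), (204, -158), (229, 67), (252, -108), (253, -52), (254, 38), (306, 72)]
    -0.05 [256.6082 250.88   304.1738 307.5238]
    0 [257.6882 252.999  305.9816 308.2292]
    0.05 [258.4714 254.7904 307.2802 308.4906]
17 340 [(270, -56), (271, -138), (273, 48), (274, 50), (275, 41), (305, -99), (313, -36)]
17 285 [(211, -58), (212, -154), (236, 81), (271, -94), (272, -67), (273, 38), (275, 60), (306, -85)]
    0.2 [273.2573 273.0882 329.7933 326.9294]
    0.25 [272.7001 273.4818 328.7572 325.0665]
    0.3 [271.883  273.5681 327.3334 322.8831]
    0.35 [270.82   273.3619 325.5533 320.4058]
18 338 [(257, -136), (258, -39)]
18 282 [(201, -54), (203, -53), (233, 43), (234, 42), (257, -97), (258, -88), (311, 72)]
    0.7 [260.2363 269.3477 318.2214 307.2384]
    0.75 [257.0747 266.7785 313.4175 302.1317]
    0.8 [253.7577 264.0135 308.4699 296.9111]
    0.85 [250.2956 261.066  303.393  291.5872]
19 337 [(251, -119), (252, -37)]
19 282 [(202, -86), (236, 87), (251, -105), (252, -79), (304, 75)]
    0.8 [253.7438 264.4299 310.5715 298.4863]
    0.85 [250.1457 261.3537 305.256  292.9383]
    0.9 [246.4106 258.1048 299.8303 287.302 ]
    0.95 [242.5475 254.6953 294.3051 281.5852]
```

Emit:
step_arm:
  increments: "0 0 0 1 0 0 0;0 0 0 2 0 0 0;0 -1 0 3 0 0 0;0 -1 0 3.5 0 0 0;0 -1 0 3.5 0 0 0;0 -1 0 3.5 0 0 0"

```text
t: 17.0
position: [0.5312, -0.0166, 0.016]
eef_rot: [0.0, 0.789, 0.614, 0.001]
ft_force: [0.7, 3.3, 7.6]
finger_gap: 0.0004
```

```bash
python3 look.py 20 0.9; python3 - <<'E'
import pickle,io,contextlib
from h import *
with contextlib.redirect_stdout(io.StringIO()):
    import fitang
from fitang import pts,ph
c=pickle.load(open("w20.pkl","rb"));img=c["img"].astype(int).sum(2)
for k in (282,283,337,339):
    g=np.diff(img[200:330,k]);print(k,[(200+i,int(g[i])) for i in range(len(g)) if abs(g[i])>30])
for a in (.8,.85,.9,.95):print(a,proj(c,pts(a))[:,1])
s=pickle.load(open("s20.pkl","rb"));draw(s,"s20c",[],(300,120,440,280),4)
E
```

```text
17.1 [ 0.5312 -0.0166  0.016 ] [1.569  3.0431 8.1116] [ 0.8075 -0.0543 -0.0426]
TCP in hub 0.048841962776715125 -0.1555294845559001 0.016029554442682017
282 [(201, -121), (235, 81), (248, -103), (249, -79), (257, 32), (258, 34), (300, 39), (301, 118), (302, -83)]
283 [(201, -113), (235, 97), (248, -114), (249, -67), (257, 32), (258, 34), (300, 36), (301, 123), (302, -89)]
337 [(248, -121), (257, 35), (260, -33), (300, 69), (311, -38)]
339 [(248, -121), (257, 37), (260, -31), (300, 83), (301, 77), (302, -75), (310, -38)]
0.8 [253.8835 264.8117 311.8489 299.4699]
0.85 [250.2096 261.6627 306.3999 293.7975]
0.9 [246.398  258.3399 300.8449 288.0405]
0.95 [242.458  254.8555 295.1944 282.2064]
```

View pics/s20c.png

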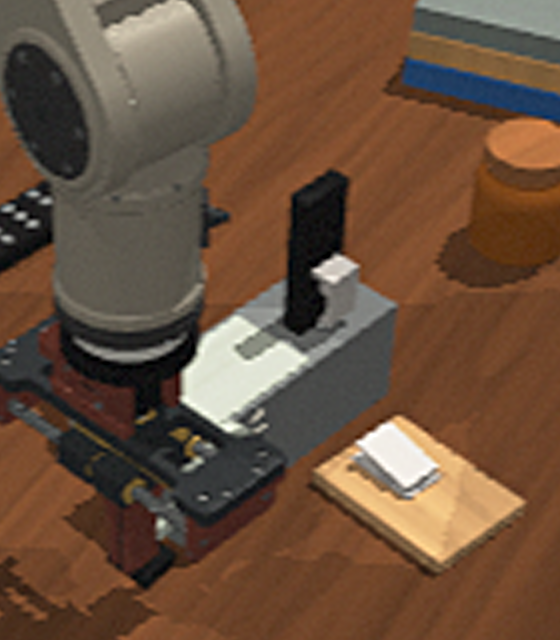

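View pics/w20.png

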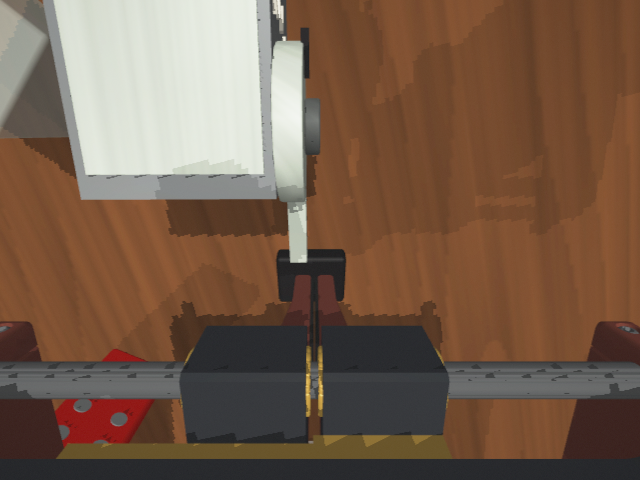

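Emit:
step_arm:
  increments: "0 0 0 0.5 0 0 0;0 0 0 1.3 0 0 0;0 0 0 1.3 0 0 0"

```text
t: 17.4
position: [0.5312, -0.0165, 0.0147]
eef_rot: [0.0, 0.789, 0.614, 0.001]
ft_force: [0.9, 3.3, 8.9]
finger_gap: 0.0006
```

```bash
python3 look.py 21 0.9; python3 - <<'E'
import pickle,io,contextlib
from h import *
with contextlib.redirect_stdout(io.StringIO()):
    import fitang
from fitang import pts,ph
c=pickle.load(open("w21.pkl","rb"));img=c["img"].astype(int).sum(2)
for k in (282,339):
    g=np.diff(img[200:330,k]);print(k,[(200+i,int(g[i])) for i in range(len(g)) if abs(g[i])>30])
for a in (.85,.9,.95):print(a,proj(c,pts(a))[:,1])
s=pickle.load(open("s21.pkl","rb"));draw(s,"x",[],(350,210,390,245),10);a=cv2.imread("pics/x.png")
draw(c,"y",[],(260,10,330,140),5);b=cv2.imread("pics/y.png")
h=max(a.shape[0],b.shape[0]);f=lambda q:np.vstack([q,np.zeros((h-q.shape[0],q.shape[1],3),np.uint8)])
m=np.hstack([f(a),f(b)]);cv2.imwrite("pics/m21c.png",cv2.resize(m,None,fx=.9,fy=.9))
E
```

```text
17.5 [ 0.5312 -0.0165  0.0148] [0.3904 4.1623 8.8594] [ 0.8447 -0.0381  0.0022]
TCP in hub 0.04887724618899129 -0.15547924995564208 0.014768614676758815
282 [(201, -64), (202, -73), (236, 100), (248, -180), (257, 38), (258, 32), (260, -36), (300, 147), (303, -81)]
339 [(248, -151), (256, 39), (257, 34), (258, 32), (259, -38), (261, -38), (299, 45), (300, 131), (303, -79), (312, -36)]
0.85 [251.1573 262.7409 307.6952 294.9547]
0.9 [247.3072 259.3776 302.0771 289.1404]
0.95 [243.3291 255.8531 296.3661 283.2513]
```

View pics/m21c.png

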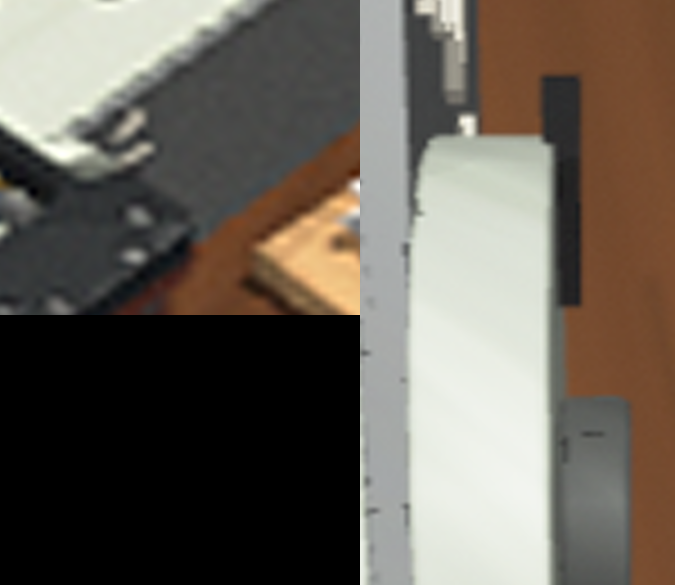

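```bash
python3 - <<'E'
import pickle
from h import *
ph,pc,pr=np.load("p.npy")
ims=[]
for n in ("13","21"):
    s=pickle.load(open(f"s{n}.pkl","rb"))
    im=cv2.resize(s["img"][210:250,345:375,::-1].copy(),None,fx=13,fy=13,interpolation=cv2.INTER_CUBIC)
    for xx,col in ((50,(0,255,0)),):
      for base in (-.02,):
        for a in (0,.3,.6,.9,1.2):
          # guess: pointer points +y at angle base above horizontal at a=0, rotating up
          q=[]
          for r in (22,38):
            t=a+phi if (phi:=0.0) else a
            q.append(proj(s,w(ph,[xx,-75+r*np.cos(t),56+r*np.sin(t)]))[0])
          q=((np.array(q)-[345,210])*13+6).astype(int)
          cv2.line(im,tuple(map(int,q[0])),tuple(map(int,q[1])),(0,0,255) if a==.9 else col,1,cv2.LINE_AA)
    ims.append(im)
cv2.imwrite("pics/ptr.png",np.hstack(ims))
E
```

```text
(no output)
```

View pics/ptr.png

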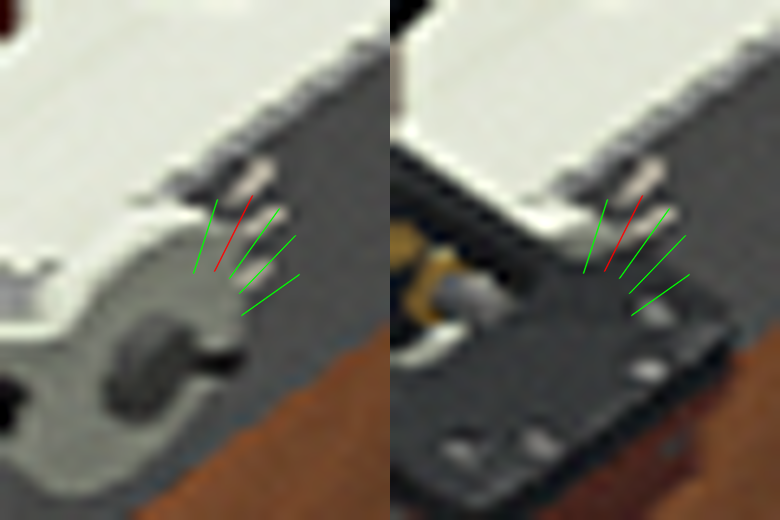

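```bash
python3 - <<'E'
from h import *
from bench import *
t=capture("top");s=capture("scene");o=get_obs();print(o["t"],o["position"],o["ft_force"],o["finger_gap"],abs(o["joint_vel"]).max())
cv2.imwrite("pics/end.png",cv2.resize(np.hstack([t["img"],s["img"]])[:,:,::-1],(800,300),interpolation=cv2.INTER_AREA))
draw(s,"endc",[],(180,150,380,340),3)
E
```

```text
17.6 [ 0.5312 -0.0165  0.0148] [0.083  3.6826 7.8123] 0.0005977949073820608 0.0018143836057485524
```

View pics/end.png

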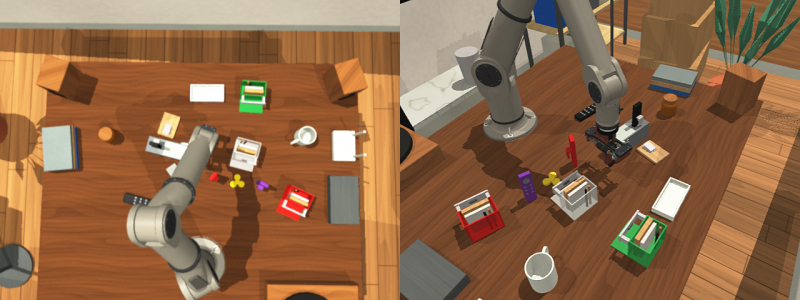

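View pics/endc.png

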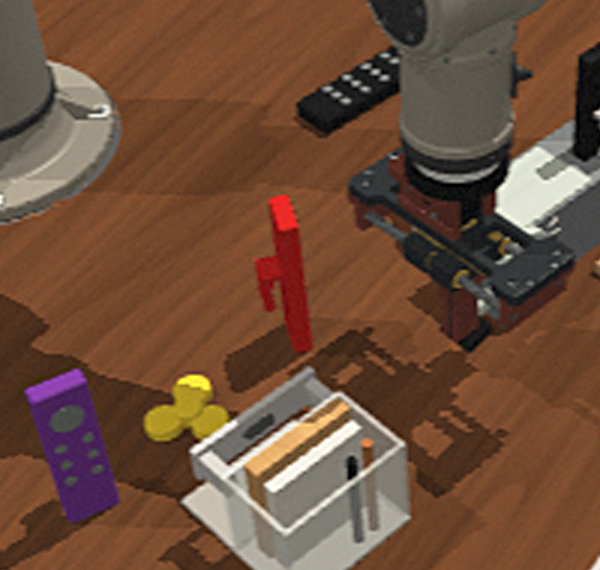

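```bash
python3 -c "
from bench import *
print(finish_job())"
```

```text
the job is handed in; nothing more can be done
None
```

I docked the black remote in the hub and handed the job in at about 17.6 s, with the closed fingertips still pressing the dial pad at about the third click. The handover gave no verdict.

**Remote:** I pulled it straight up off the clear caddy's rail, past the sprung catch. I then lowered it into the hub's pocket until the floor pushed back with about 2.6 N, and let go. The last pictures show it standing upright in the pocket.

**Dial:** The pad edges in the wrist image put the dial at about 0.90 rad, give or take 0.03. The upward force on the fingertips is steady at 8 to 9 N, which fits the third click.

**Other things:** In the last views, the red and purple look-alikes, both other caddies, the toy and the clip board look unmoved. The glass cube and long remote are partly hidden by the arm in those views.

**Checks that failed or disagreed:**
- **Fingertip position:** The fingertips end about 20 to 24 mm short of the reported tool position. My first press therefore stopped above the pad. It also means I gripped the remote nearer its top than planned, but the grip held.
- **Dial angle:** Early estimates from the pad image and from fingertip height differed by about 0.05 rad, so I relied on the pad edges.
- **Pointer:** The gripper hid the dial's pointer and ticks from the scene camera, so I could not read the angle against the ticks.
- **First click:** The force sensor read almost nothing there, although the pad had clearly moved. I don't know why.

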